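# Clear and set up the gel casting stand

## Robot

A 6-joint arm with a two-finger parallel gripper is mounted at the origin on the work surface. World frame = base frame: x ahead of the robot, y to its left, z up, the work surface at z = 0. Lengths are in mm, angles in rad, forces in N, time in s.
With the tool pointing down it reaches from about 300 to 775 mm from the base axis. Payload 14.6 kg.
Tool frame: the origin (TCP) lies at the very end of the fingers, on their centre line; the grasp point (between the pads) lies 19 mm behind it; z points along the fingers, y is the line along which they close (so a half turn about z gives the same grasp; the last joint's range is limited). The gripper opens to 94 mm and grips with 3 to 60 N. Pads are 16 mm wide; open, the fingers measure 119 mm over their backs; the gripper's body (75 mm by 177 mm) begins 78 mm behind the grasp point.
Start: joints at [-1.282, 0.3, 1.521, -0, 1.321, -0.067], TCP at [191.58, -515.545, 205.446] pointing down, gripper open.
Joint ranges: [-3.03, 3.03], [-0.79, 2.21], [0.23, 2.52], [-1.04, 4.18], [0, 3.07], [-2.55, 2.55]. Speed limits (rad/s): [2.22, 2.22, 2.57, 3.14, 3.14, 3.14].

## Interface

Orientations are given as [roll, pitch, yaw] about the fixed x, y, z axes, in that order (R = Rz(yaw) Ry(pitch) Rx(roll)).
In Python, from cell import manip, eyes, ticket gives the robot as it stands. The module is installed in compiled form; this text tells all that it offers.
- The arm moves only by the tool arm_command, never from a script. Its argument "plan" is a list of rows, each a list of 5 numbers: the opening, from -1 (shut) to 1 (fully open), then the shift along the tool's x, y, z in m, then the turn about the tool's z in rad. In form: [[jaw, dx, dy, dz, roll], ...]. A call has 1 to 20 rows; each row shifts and turns the commanded pose from where the row before left it, along the tool's axes as they then stand; what a row does not reach is not made up. A row lasts 1/8 s, in which the tool goes at most 62.5 mm and 10.7 degrees, less where a joint would pass 70% of its speed; a pose out of reach is approached as far as the arm can. A call is refused whole if a number of a shift passes 0.0625 or a number of a turn 0.188, either way. A call with a gripper value outside its range is refused whole. The fingers move at their own pace and stop on an object; "newtons" is the grip in N (left out, the last holds). Time passes only in rows, so rows that do not move let the fingers close. It gives the time, the measured TCP pose, the force, the opening and the grip force at its end, in the units of the state.
- manip.read_state(): the state, without advancing time (a new reading comes with each control period).
- eyes.camera(name): name is "side" or "top" or "wrist"; returns a dict with "img" (480x640x3 uint8, blue, green, red), "z_map" (480x640 float32, mm along the optical axis (not along the pixel's ray), 0 where there is no reading), "fx", "fy", "cx", "cy" (pixels), "eye" and "orientation" of the camera in the world. Camera axes: x right, y down, z forward; pixel columns grow to the right and rows downward; lengths in mm; the calibration is good to about 2 mm. A picture is of the moment at which its call begins.
- ticket.sign_off(): hands the job in; it is judged then, once.
The state is a dict: "clock": time; "joints": joint angles; "qd": joint speeds; "effort": joint torques, N m; "eef_pos": TCP position; "eef_rot": TCP orientation; "wrist_force": force on the tool from outside, world axes, zero at the start; "moment": the same for the moment, N m; "finger_gap": finger opening in mm; "finger_force": force on a finger pad.
Only numpy, scipy, OpenCV 4.12 (cv2) and the standard library are available. Lean on these libraries where they do the work, as an engineer would, in place of code of your own. Each camera call takes 0.05 s, during which the arm holds its last target. There are 200 camera calls.

## Task

Get the gel casting stand ready for pouring. First clear it: put the round bullseye level back in its pocket on the accessory rack, and put last run's tray and comb, left in the stand, into the wash basin; then lay every clean gel tray flat and square in a bay of its own, between the ribs. Slide the stand's movable wall fully up against the trays and have a clean comb from the rack hanging upright, teeth down, in the slot of each clean tray; leave the tube rack, the jar and the gel tank where they are.

Things in the scene. Friction and masses are not known exactly. Their poses are not given: they have to be found in the camera images.
- stand: gel casting stand, does not move. Grey base 160 x 276 mm, 12 mm thick (its top: the deck), reaching 42 mm to +x and 118 mm to -x of the origin. White fixed wall on the +x side: inner face at x 30 mm, 24 mm above the deck; the movable wall faces it at -x. Three bays in a row along y. Origin: on the bench under the middle bay; x from movable to fixed wall
- bay_left (a point): centre of the bay at the stand's +y end, on the deck: a tray's origin belongs here (tray x along the stand's x, either way) when the movable wall is home. Bays are 84 mm apart; each lies between two white ribs along x, 4 mm high and wide, inner faces 58 mm apart. Axes as the stand
- bay_mid (a point): the same for the middle bay
- bay_right (a point): the same for the bay at the stand's -y end
- gate (a joint): movable wall (252 mm long, 8 thick, top 24 mm above the deck): how far it stands back, m. Clear length between the walls = 60 mm + this; 0 = home against 60 mm trays, 0.030 = fully back, -0.002 the other stop. Starts 17 to 29 mm back. Slides along the stand's x with about 2 N friction, stays where left, pushes trays before it and squares them
- gate_fin (a point): grip point of the movable wall, moves with it: an upright fin on the back (-x) of its middle, 10 mm thick (the stand's y), 44 mm long (x); its top is 9 mm above this point. Pinch it across y from above and push to +x to close
- used_tray: last run's tray, same as tray1, lying in a bay at first with its comb in its slot; the two may be lifted out together
- used_comb: last run's comb, at first in the slot of used_tray; same as comb1
- level: round bullseye level left lying in one of the bays: aluminium disc with green glass, 40 mm across, 18 mm high, 50 g. Origin: centre of the underside
- tray1: clean tray on the bench right of the stand (2 or 3): frosted green, 60 mm long (x), 50 wide (y), 22 high; floor 3 mm, side walls 3 mm thick along x, ends open. Comb slot: notch 14 mm wide in each side wall, 10 mm to +x of the middle, its floor 15 mm above the underside. Origin: centre of underside. 60 g. Hold across y, 13 mm to -x of the middle to miss a comb
- tray2: clean gel tray, same as tray1; may be absent
- tray3: clean gel tray, same as tray1; may be absent
- comb1: clean black comb, at first in the rack, its x along the rack's x. Four there, any will do. Head 10 mm thick (x): lower part 56 long (y), 12 high, upper part 42 long, 14 high; teeth below it 38 wide, 3 thick, 10.5 long. Origin: centre of the head's underside, which rests on the notch floors; z up. Same either way round. 25 g
- comb2: clean comb in the rack, same as comb1
- comb3: clean comb in the rack, same as comb1
- comb4: clean comb in the rack, same as comb1
- rack: blue accessory rack, does not move, 214 mm (x) by 74 mm, left of the stand: two rails along x, 30 mm high, 42 mm clear between, carry four combs across them in notches 6 mm deep, 38 mm apart (comb origins 24 mm above the bench); a shallow pocket at the +x end. Origin: on the bench, midway between the rails
- pocket (a point): centre of the level's pocket on its floor, 6 mm above the bench: 56 mm square inside, rim 3 mm high; 78 mm to +x of the rack's origin
- basin: grey open wash basin on the bench at the left, loose, 0.35 kg: 180 mm (x) by 150 mm, 45 mm high, walls and floor 4 mm. Origin: centre of the underside
- tube_rack: bystander: green tube rack, 68 x 200 mm, 40 mm high with its tubes, beyond the stand
- jar: bystander: white jar with green lid, 76 mm across, 95 mm high
- gel_tank: bystander: clear gel tank with green inside, 115 x 190 mm, 112 mm high over its contacts
Not all that is in view belongs to the job. Leave any red look-alike of the tray2 alone. Leave any brown or red look-alike of the tray1 alone.

How it is judged (in metres and radians):
On the way, in this order (a step that is already met when the one before it is completed fails the run):
1. the stand is cleared: last run's tray and comb lie in the wash basin and the level lies in its pocket on the rack (x of used_tray in the frame of basin between -0.08 and 0.08 m and y of used_tray in the frame of basin between -0.065 and 0.065 m and z of used_tray in the frame of basin between -0.01 and 0.035 m and x of used_comb in the frame of basin between -0.085 and 0.085 m and y of used_comb in the frame of basin between -0.07 and 0.07 m and z of used_comb in the frame of basin between -0.01 and 0.06 m and horizontal distance between level and pocket below 0.013 m and z of level in the frame of pocket between -0.003 and 0.004 m and angle between level's own z axis and vertical below 0.1 rad), for 0.2 s.
2. every clean tray lies flat in a bay of its own, between its ribs and between the two walls (((x of tray1 in the frame of bay_left between -0.034 and 0.004 m and y of tray1 in the frame of bay_left between -0.006 and 0.006 m and z of tray1 in the frame of bay_left between -0.003 and 0.003 m and angle between tray1's own z axis and vertical below 0.045 rad and angle between the x axis of tray1 and the x axis of bay_left, either way round below 0.14 rad) or (x of tray1 in the frame of bay_mid between -0.034 and 0.004 m and y of tray1 in the frame of bay_mid between -0.006 and 0.006 m and z of tray1 in the frame of bay_mid between -0.003 and 0.003 m and angle between tray1's own z axis and vertical below 0.045 rad and angle between the x axis of tray1 and the x axis of bay_mid, either way round below 0.14 rad) or (x of tray1 in the frame of bay_right between -0.034 and 0.004 m and y of tray1 in the frame of bay_right between -0.006 and 0.006 m and z of tray1 in the frame of bay_right between -0.003 and 0.003 m and angle between tray1's own z axis and vertical below 0.045 rad and angle between the x axis of tray1 and the x axis of bay_right, either way round below 0.14 rad)) and ((x of tray2 in the frame of bay_left between -0.034 and 0.004 m and y of tray2 in the frame of bay_left between -0.006 and 0.006 m and z of tray2 in the frame of bay_left between -0.003 and 0.003 m and angle between tray2's own z axis and vertical below 0.045 rad and angle between the x axis of tray2 and the x axis of bay_left, either way round below 0.14 rad) or (x of tray2 in the frame of bay_mid between -0.034 and 0.004 m and y of tray2 in the frame of bay_mid between -0.006 and 0.006 m and z of tray2 in the frame of bay_mid between -0.003 and 0.003 m and angle between tray2's own z axis and vertical below 0.045 rad and angle between the x axis of tray2 and the x axis of bay_mid, either way round below 0.14 rad) or (x of tray2 in the frame of bay_right between -0.034 and 0.004 m and y of tray2 in the frame of bay_right between -0.006 and 0.006 m and z of tray2 in the frame of bay_right between -0.003 and 0.003 m and angle between tray2's own z axis and vertical below 0.045 rad and angle between the x axis of tray2 and the x axis of bay_right, either way round below 0.14 rad)) and ((x of tray3 in the frame of bay_left between -0.034 and 0.004 m and y of tray3 in the frame of bay_left between -0.006 and 0.006 m and z of tray3 in the frame of bay_left between -0.003 and 0.003 m and angle between tray3's own z axis and vertical below 0.045 rad and angle between the x axis of tray3 and the x axis of bay_left, either way round below 0.14 rad) or (x of tray3 in the frame of bay_mid between -0.034 and 0.004 m and y of tray3 in the frame of bay_mid between -0.006 and 0.006 m and z of tray3 in the frame of bay_mid between -0.003 and 0.003 m and angle between tray3's own z axis and vertical below 0.045 rad and angle between the x axis of tray3 and the x axis of bay_mid, either way round below 0.14 rad) or (x of tray3 in the frame of bay_right between -0.034 and 0.004 m and y of tray3 in the frame of bay_right between -0.006 and 0.006 m and z of tray3 in the frame of bay_right between -0.003 and 0.003 m and angle between tray3's own z axis and vertical below 0.045 rad and angle between the x axis of tray3 and the x axis of bay_right, either way round below 0.14 rad))), for 0.2 s.
At the end, for the whole second after the job is handed in: Used tray and comb in the basin; level flat in its pocket (13 mm); each clean tray flat in its own bay (6 mm across, 5 mm along, 8 degrees); movable wall home (4 mm); a clean comb seated in each clean tray's slot (4 mm along, 6 mm across, 2.5 mm in height, upright within 7 degrees); all at rest (all of step 1 and linear speed of each of tray1, tray2, tray3, comb1, comb2, comb3, comb4, level, used_tray, used_comb below 0.02 m/s and ((x of tray1 in the frame of bay_left between -0.005 and 0.004 m and y of tray1 in the frame of bay_left between -0.006 and 0.006 m and z of tray1 in the frame of bay_left between -0.003 and 0.003 m and angle between tray1's own z axis and vertical below 0.045 rad and angle between the x axis of tray1 and the x axis of bay_left, either way round below 0.14 rad) or (x of tray1 in the frame of bay_mid between -0.005 and 0.004 m and y of tray1 in the frame of bay_mid between -0.006 and 0.006 m and z of tray1 in the frame of bay_mid between -0.003 and 0.003 m and angle between tray1's own z axis and vertical below 0.045 rad and angle between the x axis of tray1 and the x axis of bay_mid, either way round below 0.14 rad) or (x of tray1 in the frame of bay_right between -0.005 and 0.004 m and y of tray1 in the frame of bay_right between -0.006 and 0.006 m and z of tray1 in the frame of bay_right between -0.003 and 0.003 m and angle between tray1's own z axis and vertical below 0.045 rad and angle between the x axis of tray1 and the x axis of bay_right, either way round below 0.14 rad)) and ((x of tray2 in the frame of bay_left between -0.005 and 0.004 m and y of tray2 in the frame of bay_left between -0.006 and 0.006 m and z of tray2 in the frame of bay_left between -0.003 and 0.003 m and angle between tray2's own z axis and vertical below 0.045 rad and angle between the x axis of tray2 and the x axis of bay_left, either way round below 0.14 rad) or (x of tray2 in the frame of bay_mid between -0.005 and 0.004 m and y of tray2 in the frame of bay_mid between -0.006 and 0.006 m and z of tray2 in the frame of bay_mid between -0.003 and 0.003 m and angle between tray2's own z axis and vertical below 0.045 rad and angle between the x axis of tray2 and the x axis of bay_mid, either way round below 0.14 rad) or (x of tray2 in the frame of bay_right between -0.005 and 0.004 m and y of tray2 in the frame of bay_right between -0.006 and 0.006 m and z of tray2 in the frame of bay_right between -0.003 and 0.003 m and angle between tray2's own z axis and vertical below 0.045 rad and angle between the x axis of tray2 and the x axis of bay_right, either way round below 0.14 rad)) and ((x of tray3 in the frame of bay_left between -0.005 and 0.004 m and y of tray3 in the frame of bay_left between -0.006 and 0.006 m and z of tray3 in the frame of bay_left between -0.003 and 0.003 m and angle between tray3's own z axis and vertical below 0.045 rad and angle between the x axis of tray3 and the x axis of bay_left, either way round below 0.14 rad) or (x of tray3 in the frame of bay_mid between -0.005 and 0.004 m and y of tray3 in the frame of bay_mid between -0.006 and 0.006 m and z of tray3 in the frame of bay_mid between -0.003 and 0.003 m and angle between tray3's own z axis and vertical below 0.045 rad and angle between the x axis of tray3 and the x axis of bay_mid, either way round below 0.14 rad) or (x of tray3 in the frame of bay_right between -0.005 and 0.004 m and y of tray3 in the frame of bay_right between -0.006 and 0.006 m and z of tray3 in the frame of bay_right between -0.003 and 0.003 m and angle between tray3's own z axis and vertical below 0.045 rad and angle between the x axis of tray3 and the x axis of bay_right, either way round below 0.14 rad)) and value of joint gate below 0.004 m and ((x of comb1 in the frame of tray1 between 0.006 and 0.014 m and y of comb1 in the frame of tray1 between -0.006 and 0.006 m and z of comb1 in the frame of tray1 between 0.0125 and 0.0175 m and angle between comb1's own z axis and vertical below 0.12 rad) or (x of comb2 in the frame of tray1 between 0.006 and 0.014 m and y of comb2 in the frame of tray1 between -0.006 and 0.006 m and z of comb2 in the frame of tray1 between 0.0125 and 0.0175 m and angle between comb2's own z axis and vertical below 0.12 rad) or (x of comb3 in the frame of tray1 between 0.006 and 0.014 m and y of comb3 in the frame of tray1 between -0.006 and 0.006 m and z of comb3 in the frame of tray1 between 0.0125 and 0.0175 m and angle between comb3's own z axis and vertical below 0.12 rad) or (x of comb4 in the frame of tray1 between 0.006 and 0.014 m and y of comb4 in the frame of tray1 between -0.006 and 0.006 m and z of comb4 in the frame of tray1 between 0.0125 and 0.0175 m and angle between comb4's own z axis and vertical below 0.12 rad)) and ((x of comb1 in the frame of tray2 between 0.006 and 0.014 m and y of comb1 in the frame of tray2 between -0.006 and 0.006 m and z of comb1 in the frame of tray2 between 0.0125 and 0.0175 m and angle between comb1's own z axis and vertical below 0.12 rad) or (x of comb2 in the frame of tray2 between 0.006 and 0.014 m and y of comb2 in the frame of tray2 between -0.006 and 0.006 m and z of comb2 in the frame of tray2 between 0.0125 and 0.0175 m and angle between comb2's own z axis and vertical below 0.12 rad) or (x of comb3 in the frame of tray2 between 0.006 and 0.014 m and y of comb3 in the frame of tray2 between -0.006 and 0.006 m and z of comb3 in the frame of tray2 between 0.0125 and 0.0175 m and angle between comb3's own z axis and vertical below 0.12 rad) or (x of comb4 in the frame of tray2 between 0.006 and 0.014 m and y of comb4 in the frame of tray2 between -0.006 and 0.006 m and z of comb4 in the frame of tray2 between 0.0125 and 0.0175 m and angle between comb4's own z axis and vertical below 0.12 rad)) and ((x of comb1 in the frame of tray3 between 0.006 and 0.014 m and y of comb1 in the frame of tray3 between -0.006 and 0.006 m and z of comb1 in the frame of tray3 between 0.0125 and 0.0175 m and angle between comb1's own z axis and vertical below 0.12 rad) or (x of comb2 in the frame of tray3 between 0.006 and 0.014 m and y of comb2 in the frame of tray3 between -0.006 and 0.006 m and z of comb2 in the frame of tray3 between 0.0125 and 0.0175 m and angle between comb2's own z axis and vertical below 0.12 rad) or (x of comb3 in the frame of tray3 between 0.006 and 0.014 m and y of comb3 in the frame of tray3 between -0.006 and 0.006 m and z of comb3 in the frame of tray3 between 0.0125 and 0.0175 m and angle between comb3's own z axis and vertical below 0.12 rad) or (x of comb4 in the frame of tray3 between 0.006 and 0.014 m and y of comb4 in the frame of tray3 between -0.006 and 0.006 m and z of comb4 in the frame of tray3 between 0.0125 and 0.0175 m and angle between comb4's own z axis and vertical below 0.12 rad))); the robot touches nothing.
It fails at once if the green tube rack is moved more than 30 mm (distance of tube_rack from where it was at the start of the episode above 0.03 m).
It fails at once if the white jar is moved more than 30 mm (distance of jar from where it was at the start of the episode above 0.03 m).
It fails at once if the gel tank is moved more than 30 mm (distance of gel_tank from where it was at the start of the episode above 0.03 m).
Of tray1, tray2, tray3 only 2 to 3 are there at a start; the rules pass over those that are not, and their reading is None.
At some moment in a run one of tray1, tray2, tray3, basin may be knocked a few centimetres aside while the robot is not near it.
It also fails if it takes over 210 s, if anything falls off the work surface, if the arm or the gripper's body presses on something with over 40 N, if the wrist force passes 120 N, or if a joint passes its speed limit or range.

## Working session

There is one attempt and no reset: what is moved stays moved. The work goes in short steps, Python scripts to look and compute and a tool call to move; the robot and the scene stay as the last step left them, time stands still between calls to the robot, and variables do not carry over. Pictures are saved under pics/ and viewed, at most 14 in all, crops included, and the job is handed in when it is done.

Besides the shell and the picture viewer there is one more tool, called after "Emit:" by a JSON object that holds its "api" and its "payload". arm_command: Moves the arm, as the interface text tells. Its arguments: {"type":"object","properties":{"plan":{"type":"array"},"newtons":{"type":"number"}},"required":["plan"]}

```bash
mkdir -p pics
cat > h.py <<'E'
import numpy as np, cv2
from scipy.spatial.transform import Rotation as R
from cell import manip, eyes, ticket
def rot(o):
    o=np.array(o,float)
    if o.shape==(3,3): return o
    return R.from_euler('xyz',o).as_matrix() if o.size==3 else R.from_quat(o).as_matrix()
def cam(n):
    c=eyes.camera(n); c['R']=rot(c['orientation']); return c
def cloud(c):
    z=c['z_map']; v,u=np.mgrid[:480,:640]
    p=np.stack([(u-c['cx'])/c['fx']*z,(v-c['cy'])/c['fy']*z,z],-1)
    w=p@c['R'].T+np.array(c['eye']); w[z==0]=np.nan; return w
def ray(c,u,v,h):
    d=c['R']@np.array([(u-c['cx'])/c['fx'],(v-c['cy'])/c['fy'],1]); e=np.array(c['eye'])
    return e+d*(h-e[2])/d[2]
E
python3 - <<'E'
from h import *
print(manip.read_state())
for n in ['top','side','wrist']:
    c=cam(n); cv2.imwrite(f'pics/{n}0.png',c['img']); print(n,c['eye'],c['orientation'],c['fx'],c['fy'],c['cx'],c['cy'])
    np.savez(f'{n}0.npz',**{k:np.array(v) for k,v in c.items()})
E
```

```text
{'clock': 0.0, 'joints': array([-1.28164358e+00,  3.00504789e-01,  1.52157391e+00,  3.22327003e-05,
        1.32071461e+00, -6.65810189e-02]), 'qd': array([ 0.00215754,  0.00107918,  0.0024715 ,  0.00077791, -0.0002897 ,
        0.00057858]), 'effort': array([ 1.71175066e-04, -5.31809986e+01, -3.52742887e+01,  7.08244415e-02,
        2.43518804e-02, -6.75940259e-05]), 'eef_pos': array([ 191.49256498, -515.30590078,  204.87089124]), 'eef_rot': array([-3.14039674e+00, -1.11033066e-04,  3.55725706e-01]), 'wrist_force': array([-0.35694257, -0.39245155, -0.23185695]), 'moment': array([0.00564588, 0.01691519, 0.03464158]), 'finger_force': 0.0, 'finger_gap': 93.8593939144419}
top [ 307.48582189   13.42363443 1262.28241529] [-2.95828762  0.00494238 -1.59968202] 468.68794382545707 468.68794382545707 325.0072695247762 243.25109247590595
side [ 333.83679785 1006.6354196   851.75135569] [-2.23515929  0.00487146 -2.94204408] 591.6579335663185 591.6579335663185 317.6239316952186 238.89544415776595
wrist [ 264.4440483  -488.24907911  384.97898639] [ 2.87069743e+00  5.22923079e-04 -1.21522660e+00] 346.6418711078431 346.6418711078431 317.2428402470085 237.6846163804293
```

View pics/top0.png

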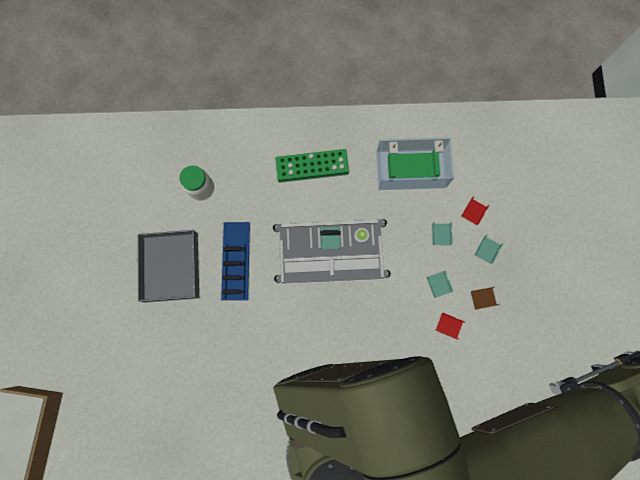

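View pics/side0.png

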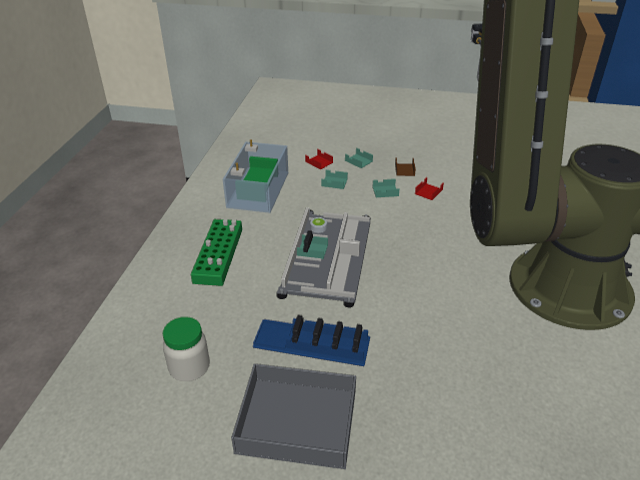

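The clean-tray candidates in the top view are the green ones at (442,234), (488,249) and (440,284). The decoys are red at (475,211) and (450,326) and brown at (484,298). The used tray with its comb is in the middle bay at (330,238), and the level is in the right bay at (362,235). The movable wall's fin is at (332,266), the comb rack at (236,262) and the basin at (168,266).

```bash
cat >> h.py <<'E'
def pose_rect(c,mask,h,amin=60):
    out=[]
    for k in cv2.findContours(mask.astype(np.uint8),cv2.RETR_EXTERNAL,cv2.CHAIN_APPROX_NONE)[0]:
        if cv2.contourArea(k)<amin: continue
        w=np.array([ray(c,*p[0],h)[:2] for p in k],np.float32)
        (x,y),s,a=cv2.minAreaRect(w); m=k[:,0].mean(0)
        out.append((m.round().tolist(),round(x),round(y),np.round(s).tolist(),round(a,1)))
    return out
def hsv(c): return cv2.cvtColor(c['img'],cv2.COLOR_BGR2HSV)
E
python3 - <<'E'
from h import *
c=dict(np.load('top0.npz')); H=hsv(c); W=cloud(c)
h,s,v=H[...,0].astype(int),H[...,1].astype(int),H[...,2].astype(int)
for n,m,z in [('green',(h>60)&(h<100)&(s>60)&(v>60),15),('blue',(h>100)&(h<125)&(s>120),20)]:
    for o in pose_rect(c,m,z): print(n,o)
for n,(u,vv) in dict(jar=(193,177),basin=(168,266),TL=(277,228),TR=(384,222),BL=(279,279),BR=(386,273),fin=(332,266),level=(362,235),ut=(330,243),bench=(250,400),t1=(442,234)).items():
    print(n,W[vv,u].round(0),'bench ray',ray(c,u,vv,12)[:2].round(0))
for (u,vv) in [(139,234),(197,231),(199,299),(140,302)]: print('basin c',ray(c,u,vv,45)[:2].round())
w=dict(np.load('wrist0.npz')); s=manip.read_state(); Rt=rot(s['eef_rot'])
print('cam in tool',Rt.T@(w['eye']-s['eef_pos']), 'R',(Rt.T@w['R']).round(3))
cv2.imwrite('pics/crop.png',np.vstack([cv2.resize(c['img'][200:345,265:520],None,fx=3,fy=3)]))
E
```

```text
green ([440.0, 284.0], 420, -289, [57.0, 53.0], 17.7)
green ([488.0, 249.0], 510, -427, [52.0, 63.0], 58.1)
green ([330.0, 241.0], 543, -1, [49.0, 36.0], 88.3)
green ([442.0, 233.0], 556, -305, [49.0, 60.0], 85.9)
green ([192.0, 178.0], 736, 377, [70.0, 67.0], 88.3)
green ([311.0, 166.0], 762, 44, [75.0, 200.0], 5.1)
green ([414.0, 164.0], 760, -240, [143.0, 85.0], 89.7)
blue ([235.0, 268.0], 500, 255, [70.0, 209.0], 88.8)
jar [709. 351.  98.] bench ray [738. 376.]
basin [nan nan nan] bench ray [490. 437.]
TL [584. 142.  18.] bench ray [586. 143.]
TR [ 593. -149.   17.] bench ray [ 594. -150.]
BL [446. 139.  12.] bench ray [446. 139.]
BR [ 453. -147.   17.] bench ray [ 453. -148.]
fin [471.  -4.  52.] bench ray [477.  -4.]
level [556. -87.  27.] bench ray [559. -88.]
ut [540.  -1.  12.] bench ray [540.  -1.]
bench [136. 219.  -2.] bench ray [138. 216.]
t1 [ 557. -308.    4.] bench ray [ 555. -306.]
basin c [573. 506.]
basin c [576. 352.]
basin c [396. 343.]
basin c [393. 496.]
cam in tool [  77.8040808    -0.1834219  -179.94967435] R [[-0.    -0.964 -0.268]
 [ 1.    -0.     0.   ]
 [-0.    -0.268  0.964]]
```

View pics/crop.png

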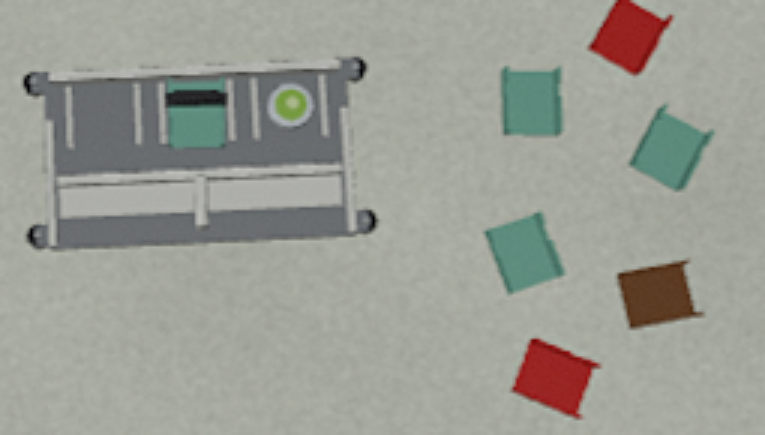

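The crop confirms it: the three teal trays are the clean ones, while the two red and one brown are look-alikes. The level is in the right bay and the used tray with its comb in the middle. I'll go above the stand and look from close up.

Emit:
{"api": "arm_command", "payload": {"plan": [[1,0,0,0,0.108],[1,0,0,0,0.108],[1,0,0,0,0.109],[1,0.03,-0.046,0,0],[1,0.03,-0.046,0,0],[1,0.03,-0.046,0,0],[1,0.03,-0.046,0,0],[1,0.03,-0.046,0,0],[1,0.03,-0.046,0,0],[1,0.03,-0.046,0,0],[1,0.03,-0.046,0,0],[1,0.03,-0.046,0,0],[1,0.03,-0.046,0,0],[1,0.03,-0.046,0,0],[1,0,0,0,0],[1,0,0,0,0]], "newtons": 15}}

```text
clock: 2.15
eef_pos: [505.5, 0.0, 205.2]
eef_rot: [3.141, 0.001, 0.031]
wrist_force: [-0.1, 0.1, 0.6]
finger_gap: 94.1
finger_force: 0.0
```

Run:
```python
from h import *
s=manip.read_state();print(s['clock'],s['eef_pos'],s['eef_rot'])
c=cam('wrist'); cv2.imwrite('pics/w1.png',c['img']); np.savez('w1.npz',**{k:np.array(v) for k,v in c.items()})
print(c['eye'],c['orientation'])
```

```text
2.15 [5.05487744e+02 3.11781524e-02 2.05170993e+02] [3.14148518e+00 6.94774639e-04 3.11048401e-02]
[583.33961397   2.48680226 385.11362692] [ 2.86996032e+00 -1.77158976e-04 -1.53991596e+00]
```

View pics/w1.png

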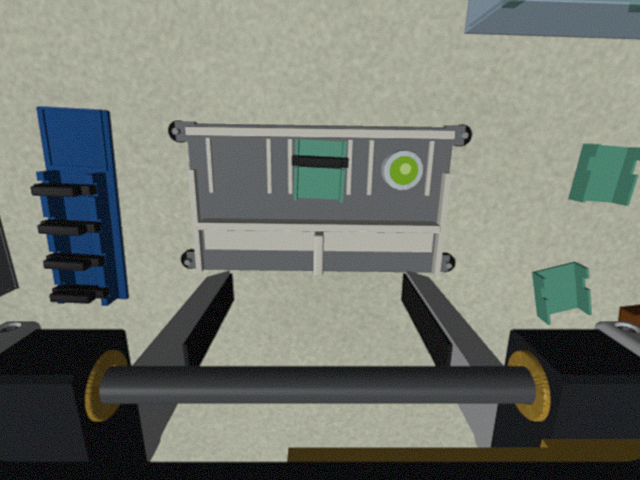

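The wrist view shows the ribs at columns 209–431, the level at (404,170), the used tray at (320,170) with its comb at (320,161), and the fin at (319,253). The combs are at (62,190), (68,228), (72,262) and (78,295), and the pocket is at (75,130). Next I'll measure these.

Run:
```python
from h import *
c=dict(np.load('w1.npz')); I=c['img'].astype(int); W=cloud(c)
def runs(line,thr=150):
    m=(line>thr).astype(int); d=np.diff(np.r_[0,m,0]); return list(zip(np.where(d==1)[0],np.where(d==-1)[0]))
g=I.min(2)
pts=[]
for v in (150,185):
    r=[x for x in runs(g[v,190:460]) if 2<=x[1]-x[0]<=9]
    for a,b in r:
        p=ray(c,190+(a+b-1)/2,v,16)[:2]; pts.append(p); print(v,190+(a+b-1)/2,p.round(1),end=' ')
    print()
# fixed wall top (z 36): column runs ; gate top (z=36)
for u in (230,280,400,420):
    print(u,[(a+100,b+100,ray(c,u,a+100-.5,36)[:2].round(1).tolist(),ray(c,u,b+100-.5,36)[:2].round(1).tolist()) for a,b in runs(g[100:290,u],165) if b-a>3])
print('fin row255',[(a+300,b+300,ray(c,a+299.5,255,60)[:2].round(1),ray(c,b+299.5,255,60)[:2].round(1)) for a,b in runs(g[255,300:340],165)])
print('fin depth',W[255,319].round(1),W[235:278:6,319].round(0).tolist())
H=hsv(c);h,s,v=[H[...,i].astype(int) for i in range(3)]
lv=(h>30)&(h<58)&(s>100)&(v>80)
for o in pose_rect(c,lv,30): print('level',o,W[int(o[0][1]),int(o[0][0])].round(1))
gr=(h>70)&(h<95)&(s>50)&(v>40)
for o in pose_rect(c,gr,12): print('green',o)
bl=((h>100)&(h<125)&(s>120)).astype(np.uint8)
for o in pose_rect(c,bl,20,500): print('blue',o)
bk=(v<60); bk[:, :20]=0; bk[310:]=0; bk[:,150:]=0
for o in pose_rect(c,bk,50,100): print('comb',o, W[int(o[0][1]),int(o[0][0])].round(1))
print('usedcomb',W[161,320].round(1),ray(c,320,161,53).round(1))
b=pose_rect(c,bl,30,500)
cv2.imwrite('pics/rackcrop.png',cv2.resize(c['img'][95:310,25:150],None,fx=2.7,fy=2.7,interpolation=cv2.INTER_CUBIC))
```

```text
150 208.0 [571.  114.9] 150 268.0 [573.  53.] 150 289.5 [573.6  30.8] 150 349.5 [575.6 -31.1] 150 371.0 [576.2 -53.3] 150 431.0 [ 578.2 -115.3] 150 458.0 [ 579.  -143.1] 
185 191.5 [534.4 134.3] 185 210.0 [535.  114.7] 185 269.0 [537.   52.2] 185 290.0 [537.7  29.9] 185 348.5 [539.6 -32.1] 185 369.0 [540.2 -53.8] 185 427.5 [ 542.2 -115.8] 185 447.5 [ 542.8 -137. ] 185 454.5 [ 543.  -144.5] 185 458.0 [ 543.2 -148.2] 
230 [(np.int64(129), np.int64(135), [592.4, 86.6], [586.9, 86.8]), (np.int64(232), np.int64(240), [490.0, 90.3], [481.4, 90.7])]
280 [(np.int64(130), np.int64(135), [593.0, 38.6], [588.4, 38.6]), (np.int64(225), np.int64(229), [499.1, 38.4], [494.9, 38.4]), (np.int64(233), np.int64(237), [490.6, 38.4], [486.2, 38.3])]
400 [(np.int64(227), np.int64(231), [500.8, -85.9], [496.6, -86.3]), (np.int64(238), np.int64(242), [489.0, -87.0], [484.7, -87.5]), (np.int64(243), np.int64(247), [483.6, -87.6], [479.2, -88.0])]
420 []
fin row255 [(np.int64(314), np.int64(320), array([475. ,   2.8]), array([475.2,  -3.1]))]
fin depth [472.5  -2.8  52. ] [[493.0, -2.0, 51.0], [487.0, -2.0, 52.0], [481.0, -3.0, 51.0], [474.0, -3.0, 52.0], [468.0, -3.0, 52.0], [462.0, -3.0, 53.0], [455.0, -3.0, 51.0], [428.0, -4.0, 1.0]]
level ([404.0, 170.0], 558, -86, [27.0, 27.0], 48.6) [558.1 -85.5  31.7]
green ([562.0, 292.0], 421, -289, [73.0, 63.0], 17.6)
green ([319.0, 183.0], 539, 0, [54.0, 37.0], 89.3)
green ([606.0, 174.0], 559, -306, [68.0, 60.0], 86.9)
green ([320.0, 148.0], 576, -1, [53.0, 17.0], 89.0)
green ([633.0, 6.0], 715, -292, [10.0, 12.0], 1.8)
green ([512.0, 3.0], 714, -177, [6.0, 18.0], 1.8)
blue ([81.0, 213.0], 501, 253, [81.0, 213.0], 88.8)
comb ([75.0, 233.0], 480, 242, [73.0, 137.0], 88.8) [487.5 241.5  50.3]
usedcomb [565.6  -0.7  53.9] [565.5  -0.7  53. ]
```

View pics/rackcrop.png

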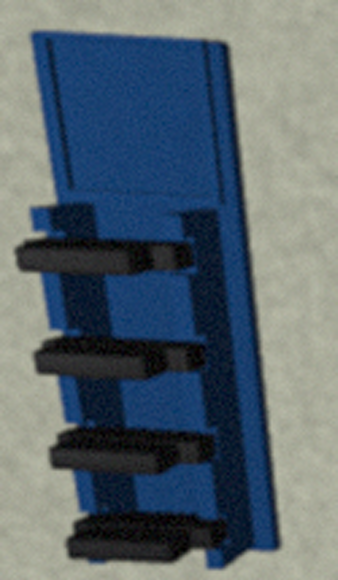

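The rack crop shows the pocket's inner corners at about (47,40), (205,42), (222,200) and (70,188), and the four combs below it. I'll grasp the level first.

Emit:
{"api": "arm_command", "payload": {"plan": [[0.28,0.0168,0.0292,0.04,0],[0.28,0.0168,0.0292,0.04,0],[0.28,0.0168,0.0292,0.04,0],[0.28,0,0,0.033,0],[0.28,0,0,0.033,0],[0.28,0,0,0,0],[0.28,0,0,0,0],[-1,0,0,0,0],[-1,0,0,0,0],[-1,0,0,0,0],[-1,0,0,0,0]], "newtons": 15}}

```text
clock: 3.58
eef_pos: [559.0, -85.7, 19.8]
eef_rot: [3.141, -0.0, 0.031]
wrist_force: [-1.9, -0.2, 5.9]
finger_gap: 39.6
finger_force: 15.0
```

Run:
```python
from h import *
c=dict(np.load('w1.npz'))
q=np.array([(47,40),(205,42),(222,200),(70,188)])/2.7+[25,95]
for z in (6,9):
    P=np.array([ray(c,*p,z)[:2] for p in q]); print(z,P.round(1).tolist(),P.mean(0).round(1))
# comb lower-head left/right ends on top of upper part (z=50): crop coords of back-top edge & front-top edge
for n,(a,b,d) in dict(c1=((17,243),(135,250),(143,272)),c2=((38,343),(150,350),(160,378)),c3=((52,443),(165,447),(175,470)),c4=((70,535),(180,535),(188,560))).items():
    print(n,[ray(c,25+p[0]/2.7,95+p[1]/2.7,50)[:2].round(1).tolist() for p in (a,b,d)])
t=dict(np.load('top0.npz')); H=hsv(t)
bl=((H[...,0]>100)&(H[...,0]<125)&(H[...,1]>120)).astype(np.uint8)
for z in (6,20,30): print([o for o in pose_rect(t,bl,z,500)])
k=max(cv2.findContours(bl,0,1)[0],key=cv2.contourArea); print(cv2.boxPoints(cv2.minAreaRect(k)).round(1).tolist())
for p in cv2.boxPoints(cv2.minAreaRect(k)): print(ray(t,*p,8)[:2].round(1))
```

```text
6 [[605.7, 286.2], [606.8, 226.1], [547.4, 227.4], [550.3, 287.1]] [577.5 256.7]
9 [[605.5, 283.9], [606.6, 224.3], [547.7, 225.6], [550.5, 284.8]] [577.6 254.7]
c1 [[534.2, 276.3], [533.0, 234.6], [525.1, 233.0]]
c2 [[497.6, 275.6], [496.3, 234.9], [485.6, 232.8]]
c3 [[458.8, 277.4], [458.5, 234.9], [449.3, 232.5]]
c4 [[421.0, 277.2], [422.3, 234.5], [411.7, 232.9]]
[([235.0, 268.0], 502, 257, [71.0, 211.0], 88.8)]
[([235.0, 268.0], 500, 255, [70.0, 209.0], 88.8)]
[([235.0, 268.0], 498, 253, [70.0, 207.0], 88.8)]
[[221.0, 299.0], [223.5, 221.1999969482422], [249.8000030517578, 222.10000610351562], [247.3000030517578, 299.79998779296875]]
[397.3 294.4]
[609.9 290. ]
[605.4 217.8]
[393.  224.4]
```

Emit:
{"api": "arm_command", "payload": {"plan": [[-1,0,0,-0.05,0],[-1,0,0,-0.05,0],[-1,0.0042,-0.0485,0,0],[-1,0.0042,-0.0485,0,0],[-1,0.0042,-0.0485,0,0],[-1,0.0042,-0.0485,0,0],[-1,0.0042,-0.0485,0,0],[-1,0.0042,-0.0485,0,0],[-1,0.0042,-0.0485,0,0],[-1,0,0,0.04,0],[-1,0,0,0.04,0],[-1,0,0,0.018,0],[-1,0,0,0.006,0],[-1,0,0,0,0]]}}

```text
clock: 5.32
eef_pos: [578.4, 254.7, 16.4]
eef_rot: [-3.141, -0.001, 0.031]
wrist_force: [0.9, 0.4, -0.7]
finger_gap: 39.6
finger_force: 15.0
```

Emit:
{"api": "arm_command", "payload": {"plan": [[-1,0,0,0.002,0],[-1,0,0,0,0],[0.28,0,0,0,0],[0.28,0,0,0,0],[0.28,0,0,-0.05,0],[0.28,0,0,-0.06,0],[0.4,-0.0088,0.0509,-0.015,0],[0.4,-0.0088,0.0509,-0.015,0],[0.4,-0.0088,0.0509,0,0],[0.4,-0.0088,0.0509,0,0],[0.4,-0.0088,0.0509,0,0],[0.4,0,0,0,0]]}}

```text
clock: 6.82
eef_pos: [541.4, -3.8, 153.8]
eef_rot: [3.141, -0.0, 0.027]
wrist_force: [0.8, 0.7, 0.0]
finger_gap: 65.5
finger_force: 0.0
```

Run:
```python
from h import *
s=manip.read_state();print(s['clock'],s['eef_pos'],s['eef_rot'])
c=cam('wrist'); np.savez('w2.npz',**{k:np.array(v) for k,v in c.items()})
W=cloud(c);H=hsv(c);h,ss,v=[H[...,i].astype(int) for i in range(3)]
for o in pose_rect(c,(h>70)&(h<95)&(ss>50)&(v>40),15): print('green',o)
for o in pose_rect(c,(h>30)&(h<58)&(ss>100)&(v>80),24): print('level',o,W[int(o[0][1]),int(o[0][0])].round(1))
t=cam('top');H=hsv(t);h,ss,v=[H[...,i].astype(int) for i in range(3)]
for o in pose_rect(t,(h>30)&(h<58)&(ss>100)&(v>80),24,10): print('Tlevel',o)
for o in pose_rect(t,(h>60)&(h<100)&(ss>60)&(v>60),15): print('T green',o)
m=np.hstack([c['img'],t['img']])
cv2.imwrite('pics/w2.png',cv2.resize(m,(800,300)))
```

```text
6.825 [541.43414963  -3.77838753 153.79306006] [ 3.14130497e+00 -4.43729706e-04  2.70854594e-02]
green ([581.0, 330.0], 439, -275, [62.0, 56.0], 62.6)
green ([313.0, 231.0], 536, 0, [54.0, 36.0], 89.3)
green ([620.0, 216.0], 559, -291, [46.0, 62.0], 87.5)
green ([315.0, 191.0], 575, -1, [18.0, 53.0], 0.2)
green ([573.0, 20.0], 725, -213, [23.0, 96.0], 4.2)
level ([26.0, 183.0], 577, 255, [27.0, 28.0], 79.6) [577.  254.   26.4]
Tlevel ([235.0, 232.0], 576, 254, [24.0, 24.0], 25.9)
T green ([440.0, 284.0], 420, -289, [57.0, 53.0], 17.7)
T green ([488.0, 249.0], 510, -427, [52.0, 63.0], 58.1)
T green ([442.0, 233.0], 556, -305, [49.0, 60.0], 85.9)
T green ([192.0, 178.0], 736, 377, [70.0, 67.0], 88.3)
T green ([312.0, 165.0], 761, 44, [77.0, 200.0], 5.1)
T green ([414.0, 164.0], 757, -240, [83.0, 145.0], 2.8)
```

View pics/w2.png

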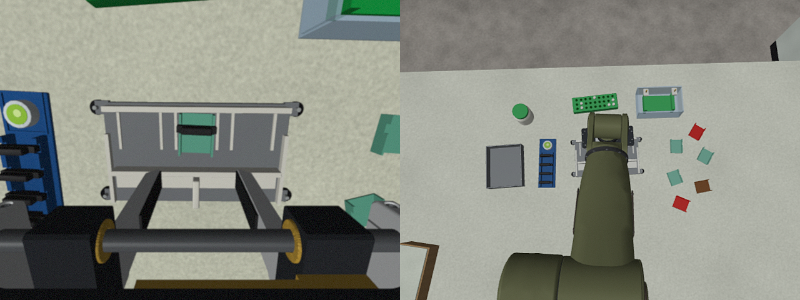

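The level sits in its pocket at left (16,113), and the used tray with its comb is centred below the gripper.

Emit:
{"api": "arm_command", "payload": {"plan": [[0.4,0,0,0,0],[0.4,0,0,0.05,0],[0.4,0,0,0.05,0],[0.4,0,0,0.02,0],[0.4,0,0,0.013,0],[0.4,0,0,0,0],[0.4,0,0,0,0],[-1,0,0,0,0],[-1,0,0,0,0],[-1,0,0,0,0],[-1,0,0,0,0]], "newtons": 20}}

```text
clock: 8.3
eef_pos: [542.0, -1.1, 21.0]
eef_rot: [-3.142, -0.001, 0.031]
wrist_force: [-1.2, 0.4, 6.2]
finger_gap: 49.9
finger_force: 20.0
```

Emit:
{"api": "arm_command", "payload": {"plan": [[-1,0,0,-0.03,0],[-1,0,0,-0.05,0],[-1,0,0,-0.05,0],[-1,-0.0067,-0.0534,0,0],[-1,-0.0067,-0.0534,0,0],[-1,-0.0067,-0.0534,0,0],[-1,-0.0067,-0.0534,0,0],[-1,-0.0067,-0.0534,0,0],[-1,-0.0067,-0.0534,0,0],[-1,-0.0067,-0.0534,0,0],[-1,-0.0067,-0.0534,0,0],[-1,0,0,0,0],[-1,0,0,0,0]]}}

```text
clock: 9.93
eef_pos: [474.9, 423.7, 150.0]
eef_rot: [3.141, 0.001, 0.031]
wrist_force: [1.2, 0.5, -0.2]
finger_gap: 50.1
finger_force: 20.0
```

Run:
```python
from h import *
s=manip.read_state();print(s['clock'],s['eef_pos'],s['eef_rot'])
c=cam('wrist'); t=cam('side')
cv2.imwrite('pics/w3.png',cv2.resize(np.hstack([c['img'],t['img']]),(800,300)))
```

```text
9.925 [474.93376266 423.70228127 150.02371604] [3.14089551e+00 5.70824915e-04 3.09172912e-02]
```

View pics/w3.png

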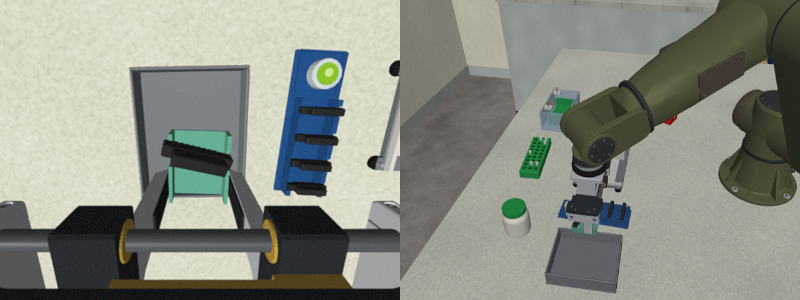

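The comb is still in the tray, tilted, and both are over the basin. Lowering and releasing now.

Emit:
{"api": "arm_command", "payload": {"plan": [[-1,0,0,0.045,0],[-1,0,0,0.045,0],[-1,0,0,0.03,0],[-1,0,0,0.012,0],[-1,0,0,0.003,0],[-1,0,0,0,0],[0.6,0,0,0,0],[0.6,0,0,0,0],[0.6,0,0,0,0],[0.6,0,0,-0.04,0],[0.6,0,0,-0.05,0],[0.6,0,0,-0.05,0],[0.6,0,0,-0.05,0],[0.6,0,0,0,0]]}}

```text
clock: 11.78
eef_pos: [476.0, 425.1, 210.0]
eef_rot: [-3.137, -0.006, 0.031]
wrist_force: [1.3, 0.5, -0.7]
finger_gap: 75.5
finger_force: 0.0
```

Run:
```python
from h import *
s=manip.read_state();print(s['clock'],s['eef_pos'],s['eef_rot'],s['finger_gap'])
c=cam('wrist'); t=cam('top')
H=hsv(c);h,ss,v=[H[...,i].astype(int) for i in range(3)]
for o in pose_rect(c,(h>70)&(h<95)&(ss>50)&(v>40),7): print('green',o)
H=hsv(t);h,ss,v=[H[...,i].astype(int) for i in range(3)]
for o in pose_rect(t,(h>60)&(h<100)&(ss>60)&(v>60),15): print('T green',o)
cv2.imwrite('pics/w4.png',cv2.resize(np.hstack([c['img'],t['img']]),(800,300)))
```

```text
11.775 [475.99189928 425.12297393 210.0116992 ] [-3.1371615  -0.00587851  0.03086151] 75.46619875772133
green ([317.0, 215.0], 477, 424, [46.0, 53.0], 0.5)
green ([321.0, 183.0], 513, 424, [54.0, 17.0], 80.5)
T green ([440.0, 284.0], 420, -288, [57.0, 52.0], 17.1)
T green ([173.0, 270.0], 480, 421, [47.0, 46.0], 1.5)
T green ([488.0, 249.0], 510, -427, [52.0, 63.0], 58.1)
T green ([442.0, 233.0], 557, -305, [49.0, 60.0], 85.9)
T green ([192.0, 178.0], 735, 377, [70.0, 70.0], 88.2)
T green ([312.0, 165.0], 762, 44, [75.0, 200.0], 5.1)
T green ([414.0, 164.0], 760, -240, [143.0, 85.0], 89.7)
```

View pics/w4.png

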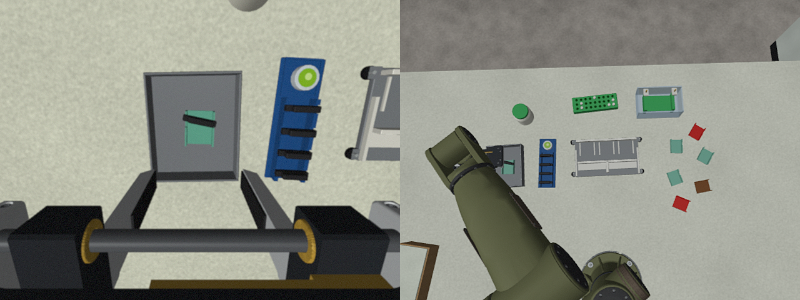

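Both used items are in the basin (left image, ~(200,125)), so step 1 should be met. Going to look at the clean trays from above.

Emit:
{"api": "arm_command", "payload": {"plan": [[0.6,-0.0014,0.0546,0,0],[0.6,-0.0014,0.0546,0,0],[0.6,-0.0014,0.0546,0,0],[0.6,-0.0014,0.0546,0,0],[0.6,-0.0014,0.0546,0,0],[0.6,-0.0014,0.0546,0,0],[0.6,-0.0014,0.0546,0,0],[0.6,-0.0014,0.0546,0,0],[0.6,-0.0014,0.0546,0,0],[0.6,-0.0014,0.0546,0,0],[0.6,-0.0014,0.0546,0,0],[0.6,-0.0014,0.0546,0,0],[0.6,-0.0014,0.0546,0,0],[0.6,-0.0014,0.0546,0,0],[0.6,0,0,0,0],[0.6,0,0,0,0]]}}

```text
clock: 13.88
eef_pos: [478.6, -339.8, 204.1]
eef_rot: [-3.14, 0.002, 0.031]
wrist_force: [0.1, 0.1, 0.8]
finger_gap: 75.5
finger_force: 0.0
```

Run:
```python
from h import *
s=manip.read_state();print(s['clock'],s['eef_pos'],s['eef_rot'],s['finger_gap'])
c=cam('wrist'); np.savez('w5.npz',**{k:np.array(v) for k,v in c.items()})
cv2.imwrite('pics/w5.png',cv2.resize(c['img'][60:330,200:600],None,fx=2,fy=2,interpolation=cv2.INTER_CUBIC))
```

```text
13.875 [ 478.57754321 -339.77362159  204.05954638] [-3.13988753e+00  1.71655691e-03  3.05932429e-02] 75.48736264699768
```

View pics/w5.png

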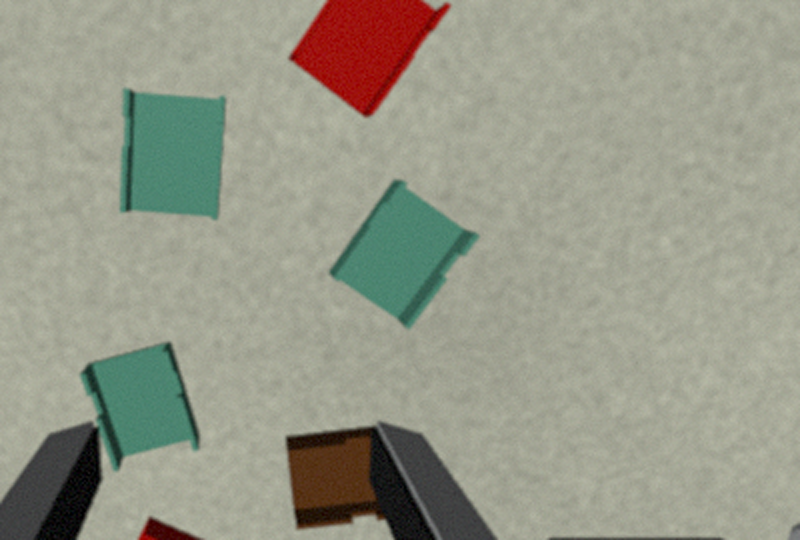

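All three clean trays have their notches towards the top of the image (+x). A spans (122–225, 90–217), B has corners (332,272), (402,182), (478,235), (408,325), and C has (85,370), (117,468), (197,448), (168,345).

Run:
```python
from h import *
c=dict(np.load('w5.npz'))
# corners: far-wall front(+x), far-wall back, near back, near front (crop px)
T=dict(A=[(124,90),(122,212),(217,217),(224,98)],B=[(478,235),(408,325),(332,272),(402,182)],C=[(85,370),(117,468),(197,448),(168,345)])
for n,q in T.items():
    P=[ray(c,200+u/2,60+v/2,z)[:2] for (u,v),z in zip(q,(22,22,0,0))]; P=np.array(P)
    ax=(P[0]+P[3]-P[1]-P[2])/2; y=np.arctan2(ax[1],ax[0]); m=P.mean(0)
    w1=np.arctan2(*(P[0]-P[1])[::-1]);w2=np.arctan2(*(P[3]-P[2])[::-1])
    print(n,m.round(1),'yaw',y.round(3),w1.round(3),w2.round(3),'L',np.linalg.norm(P[0]-P[1]).round(1),np.linalg.norm(P[3]-P[2]).round(1),'W',np.linalg.norm(P[0]-P[3]).round(1),np.linalg.norm(P[1]-P[2]).round(1),'grip',(m-13*np.array([np.cos(y),np.sin(y)])).round(1))
```

```text
A [ 558.6 -305.3] yaw -0.033 -0.03 -0.036 L 58.8 61.1 W 48.7 48.3 grip [ 545.6 -304.9]
B [ 511.8 -429.2] yaw -0.589 -0.574 -0.604 L 58.0 60.3 W 44.3 46.1 grip [ 500.9 -422. ]
C [ 419.3 -289. ] yaw 0.276 0.28 0.272 L 60.0 65.5 W 44.2 44.4 grip [ 406.8 -292.6]
```

Emit:
{"api": "arm_command", "payload": {"plan": [[0.6,0,0,0,0.064],[0.6,0.0329,-0.0186,0.03,0],[0.6,0.0329,-0.0186,0.03,0],[0.6,0,0,0.05,0],[0.6,0,0,0.05,0],[0.6,0,0,0.036,0],[0.6,0,0,0,0],[0.6,0,0,0,0],[-1,0,0,0,0],[-1,0,0,0,0],[-1,0,0,0,0],[-1,0,0,0,0]], "newtons": 15}}

```text
clock: 15.42
eef_pos: [546.1, -305.5, 10.1]
eef_rot: [3.141, -0.001, -0.033]
wrist_force: [-1.7, 1.2, 6.1]
finger_gap: 49.4
finger_force: 15.0
```

Emit:
{"api": "arm_command", "payload": {"plan": [[-1,0,0,-0.05,0],[-1,0,0,-0.05,-0.064],[-1,0,-0.0555,0,0],[-1,0,-0.0555,0,0],[-1,0,-0.0555,0,0],[-1,0,-0.0555,0,0],[-1,0,-0.0555,0,0],[-1,0,-0.0555,0,0],[-1,0,-0.0555,0,0],[-1,0,0,0.03,0],[-1,0,0,0.03,0],[-1,0,0,0,0],[-1,0,0,0,0]]}}

```text
clock: 17.05
eef_pos: [534.5, 82.8, 50.5]
eef_rot: [-3.142, -0.001, 0.031]
wrist_force: [-0.7, -0.6, -0.6]
finger_gap: 49.9
finger_force: 15.0
```

```bash
cat >> h.py <<'E'
def ribs(c,v0,v1,z=16):
    g=c['img'].min(2).astype(int)
    for v in (v0,v1):
        m=(g[v]>145).astype(int); d=np.diff(np.r_[0,m,0]); r=zip(np.where(d==1)[0],np.where(d==-1)[0])
        print(v,[(round((a+b-1)/2),ray(c,(a+b-1)/2,v,z)[:2].round(1).tolist()) for a,b in r if 2<=b-a<=12])
E
python3 - <<'E'
from h import *
s=manip.read_state();print(s['clock'],s['eef_pos'],s['eef_rot'],s['finger_gap'])
c=cam('wrist'); np.savez('w6.npz',**{k:np.array(v) for k,v in c.items()})
cv2.imwrite('pics/w6.png',c['img'])
E
```

```text
17.05 [534.51437587  82.80614118  50.5395241 ] [-3.14151770e+00 -1.14172530e-03  3.05442845e-02] 49.93598103514522
```

View pics/w6.png

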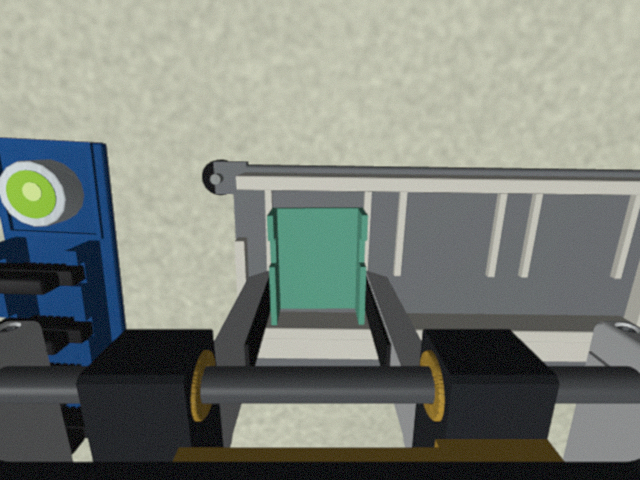

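The tray is centred between the left bay's ribs (268 and 368, tray 273–363). Setting it down.

Emit:
{"api": "arm_command", "payload": {"plan": [[-1,0,0,0.022,0],[-1,0,0,0.005,0],[-1,0,0,0.002,0],[-1,0,0,0,0],[0.4,0,0,0,0],[0.4,0,0,0,0],[0.4,0,0,-0.04,0],[0.4,0,0,-0.06,0],[0.4,-0.0199,0.0531,-0.01,0],[0.4,-0.0199,0.0531,-0.02,0],[0.4,-0.0199,0.0531,-0.02,0],[0.4,-0.0199,0.0531,0,0],[0.4,-0.0199,0.0531,0,0],[0.4,-0.0199,0.0531,0,0],[0.4,-0.0199,0.0531,0,0],[0.6,0,0,0,-0.123],[0.6,0,0,0,-0.122],[0.6,0,0,0,0],[0.6,0,0,0,0]]}}

```text
clock: 19.48
eef_pos: [406.3, -292.8, 170.6]
eef_rot: [3.141, -0.0, 0.273]
wrist_force: [-0.4, -0.4, -0.1]
finger_gap: 75.0
finger_force: 0.0
```

Run:
```python
from h import *
s=manip.read_state();print(s['clock'],s['eef_pos'],s['eef_rot'],s['finger_gap'])
c=cam('wrist'); np.savez('w7.npz',**{k:np.array(v) for k,v in c.items()})
t=cam('top'); 
H=hsv(c);h,ss,v=[H[...,i].astype(int) for i in range(3)]
for o in pose_rect(c,(h>70)&(h<95)&(ss>50)&(v>40),10): print('W green',o)
H=hsv(t);h,ss,v=[H[...,i].astype(int) for i in range(3)]
for o in pose_rect(t,(h>60)&(h<100)&(ss>60)&(v>60),15): print('T green',o)
cv2.imwrite('pics/w7.png',cv2.resize(np.hstack([c['img'],t['img']]),(800,300)))
```

```text
19.475 [ 406.25915333 -292.8375501   170.60053888] [ 3.14138540e+00 -1.60531476e-04  2.73308525e-01] 74.98663996047618
W green ([317.0, 207.0], 420, -288, [64.0, 51.0], 17.1)
W green ([486.0, 153.0], 512, -430, [57.0, 67.0], 58.1)
T green ([170.0, 270.0], 480, 425, [55.0, 46.0], 88.3)
T green ([299.0, 241.0], 548, 83, [62.0, 51.0], 2.3)
T green ([192.0, 178.0], 736, 377, [70.0, 67.0], 88.3)
T green ([312.0, 165.0], 762, 44, [75.0, 200.0], 5.1)
T green ([414.0, 164.0], 758, -240, [83.0, 145.0], 2.5)
```

View pics/w7.png

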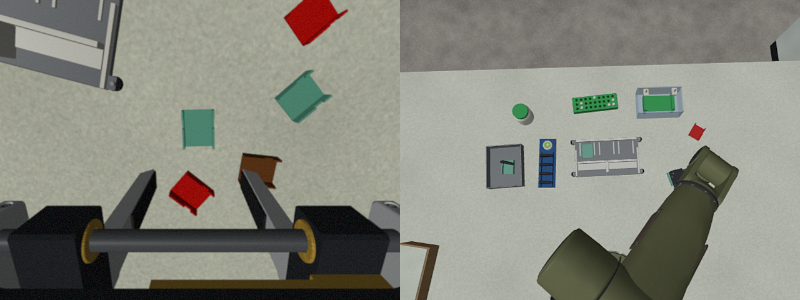

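C lies under the gripper at (198,128), and the red and brown look-alikes are clear of the fingers. A is in the left bay.

Emit:
{"api": "arm_command", "payload": {"plan": [[0.6,0.001,-0.001,0.03,-0.022],[0.6,0,0,0.05,0],[0.6,0,0,0.05,0],[0.6,0,0,0.032,0],[0.6,0,0,0,0],[0.6,0,0,0,0],[-1,0,0,0,0],[-1,0,0,0,0],[-1,0,0,0,0],[-1,0,0,0,0]]}}

```text
clock: 20.82
eef_pos: [407.1, -291.9, 9.0]
eef_rot: [3.141, -0.0, 0.298]
wrist_force: [-1.1, 2.0, 6.8]
finger_gap: 49.7
finger_force: 15.0
```

Emit:
{"api": "arm_command", "payload": {"plan": [[-1,0,0,-0.05,0],[-1,0,0,-0.05,0.1335],[-1,0,0,0,0.1335],[-1,0.023,-0.0478,0,0],[-1,0.023,-0.0478,0,0],[-1,0.023,-0.0478,0,0],[-1,0.023,-0.0478,0,0],[-1,0.023,-0.0478,0,0],[-1,0.023,-0.0478,0,0],[-1,0,0,0.03,0],[-1,0,0,0.03,0],[-1,0,0,0,0],[-1,0,0,0,0]]}}

```text
clock: 22.45
eef_pos: [536.5, -0.9, 49.6]
eef_rot: [3.142, -0.001, 0.031]
wrist_force: [-1.0, -1.6, -0.4]
finger_gap: 50.0
finger_force: 15.0
```

Run:
```python
from h import *
s=manip.read_state();print(s['clock'],s['eef_pos'],s['eef_rot'],s['finger_gap'])
c=cam('wrist'); H=hsv(c);h,ss,v=[H[...,i].astype(int) for i in range(3)]
m=((h>70)&(h<95)&(ss>50)&(v>40)).astype(np.uint8)
for k in cv2.findContours(m,0,1)[0]:
    if cv2.contourArea(k)>300: print('green px',cv2.boundingRect(k))
ribs(c,200,240); ribs(c,250,265)
cv2.imwrite('pics/w8.png',c['img'])
```

```text
22.45 [536.48881543  -0.92184366  49.57187196] [ 3.14151953e+00 -1.16720406e-03  3.05387583e-02] 50.02402696074798
green px (267, 205, 102, 119)
green px (126, 199, 104, 103)
200 [(132, [575.7, 115.3]), (232, [577.6, 53.3]), (268, [578.3, 30.9]), (368, [580.2, -31.1]), (404, [580.9, -53.1]), (502, [582.7, -114.6]), (540, [583.4, -137.9])]
240 [(136, [549.9, 116.0]), (234, [551.8, 52.9]), (268, [552.5, 31.5]), (368, [554.4, -32.6]), (400, [555.0, -53.7]), (496, [556.9, -115.2])]
250 [(235, [545.1, 52.5]), (268, [545.7, 31.5]), (367, [547.7, -32.7]), (400, [548.3, -53.7]), (495, [550.2, -115.4])]
265 [(236, [534.8, 52.2]), (268, [535.5, 31.6]), (368, [537.4, -33.8]), (398, [538.0, -53.7]), (492, [539.9, -115.5])]
```

Emit:
{"api": "arm_command", "payload": {"plan": [[-1,0,0,0.022,0],[-1,0,0,0.005,0],[-1,0,0,0.001,0],[-1,0,0,0,0],[0.4,0,0,0,0],[0.4,0,0,0,0],[0.4,0,0,-0.04,0],[0.4,0,0,-0.06,0],[0.4,-0.0061,0.0526,-0.02,0],[0.4,-0.0061,0.0526,-0.03,0],[0.4,-0.0061,0.0526,0,0],[0.4,-0.0061,0.0526,0,0],[0.4,-0.0061,0.0526,0,0],[0.4,-0.0061,0.0526,0,0],[0.6,-0.0061,0.0526,0,0],[0.6,-0.0061,0.0526,0,0],[0.6,0,0,0,0.147],[0.6,0,0,0,0.147],[0.6,0,0,0,0.147],[0.6,0,0,0,0.147]]}}

```text
clock: 25.0
eef_pos: [500.1, -422.9, 170.5]
eef_rot: [-3.142, 0.0, -0.562]
wrist_force: [-0.2, -1.2, -0.3]
finger_gap: 75.0
finger_force: 0.0
```

Emit:
{"api": "arm_command", "payload": {"plan": [[0.6,0,0,0,0]]}}

```text
clock: 25.12
eef_pos: [500.1, -422.8, 170.5]
eef_rot: [-3.142, 0.0, -0.556]
wrist_force: [-0.8, -0.4, 0.5]
finger_gap: 75.2
finger_force: 0.0
```

Run:
```python
from h import *
s=manip.read_state();print(s['clock'],s['eef_pos'],s['eef_rot'],s['finger_gap'])
c=cam('wrist'); t=cam('top')
H=hsv(c);h,ss,v=[H[...,i].astype(int) for i in range(3)]
for o in pose_rect(c,(h>70)&(h<95)&(ss>50)&(v>40),10): print('W green',o)
H=hsv(t);h,ss,v=[H[...,i].astype(int) for i in range(3)]
for o in pose_rect(t,(h>60)&(h<100)&(ss>60)&(v>60),15): print('T green',o)
cv2.imwrite('pics/w9.png',cv2.resize(np.hstack([c['img'],t['img']]),(800,300)))
```

```text
25.125 [ 500.14339353 -422.84506805  170.46380875] [-3.14155398e+00  4.42044067e-05 -5.56290389e-01] 75.24040660090147
W green ([315.0, 210.0], 511, -427, [52.0, 63.0], 58.1)
W green ([34.0, 81.0], 736, -272, [72.0, 113.0], 44.3)
T green ([170.0, 270.0], 480, 425, [55.0, 46.0], 88.3)
T green ([488.0, 248.0], 509, -428, [54.0, 63.0], 59.0)
T green ([299.0, 241.0], 548, 83, [62.0, 51.0], 2.4)
T green ([330.0, 239.0], 551, -1, [62.0, 50.0], 1.7)
T green ([192.0, 178.0], 736, 377, [70.0, 67.0], 88.3)
T green ([312.0, 165.0], 762, 44, [75.0, 200.0], 5.1)
T green ([414.0, 164.0], 758, -240, [83.0, 145.0], 2.5)
```

View pics/w9.png

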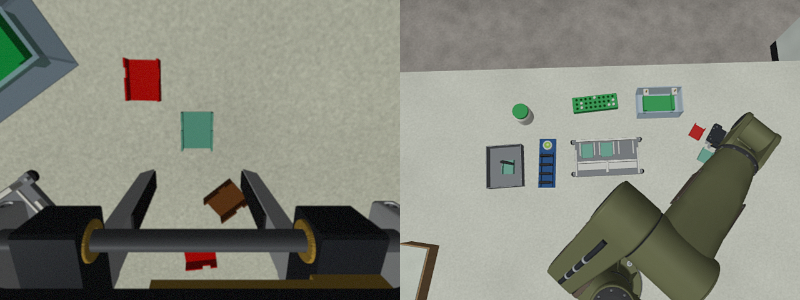

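B is centred under the gripper at (197,130). A and C sit in the left and middle bays.

Emit:
{"api": "arm_command", "payload": {"plan": [[0.6,0,-0.0015,0.03,0],[0.6,0,0,0.05,0],[0.6,0,0,0.05,0],[0.6,0,0,0.032,0],[0.6,0,0,0,0],[0.6,0,0,0,0],[-1,0,0,0,0],[-1,0,0,0,0],[-1,0,0,0,0],[-1,0,0,0,0]]}}

```text
clock: 26.48
eef_pos: [501.1, -421.7, 9.0]
eef_rot: [3.142, -0.001, -0.557]
wrist_force: [-1.5, 1.3, 5.5]
finger_gap: 49.8
finger_force: 15.0
```

Emit:
{"api": "arm_command", "payload": {"plan": [[-1,0,0,-0.05,0],[-1,0,0,-0.05,-0.147],[-1,0,0,0,-0.147],[-1,0,0,0,-0.147],[-1,0,0,0,-0.147],[-1,0.008,-0.0559,0,0],[-1,0.008,-0.0559,0,0],[-1,0.008,-0.0559,0,0],[-1,0.008,-0.0559,0,0],[-1,0.008,-0.0559,0,0],[-1,0.008,-0.0559,0,0],[-1,0,0,0.03,0],[-1,0,0,0.03,0],[-1,0,0,0,0],[-1,0,0,0,0]]}}

```text
clock: 28.35
eef_pos: [539.1, -85.1, 49.5]
eef_rot: [3.141, -0.001, 0.031]
wrist_force: [0.7, -0.1, -0.2]
finger_gap: 49.8
finger_force: 15.0
```

Run:
```python
from h import *
s=manip.read_state();print(s['clock'],s['eef_pos'],s['eef_rot'],s['finger_gap'])
c=cam('wrist'); H=hsv(c);h,ss,v=[H[...,i].astype(int) for i in range(3)]
m=((h>70)&(h<95)&(ss>50)&(v>40)).astype(np.uint8)
for k in cv2.findContours(m,0,1)[0]:
    if cv2.contourArea(k)>300: print('green px',cv2.boundingRect(k))
ribs(c,200,240); ribs(c,250,265)
```

```text
28.35 [539.0782423  -85.12262389  49.51600877] [ 3.14131045e+00 -1.06757978e-03  3.05751950e-02] 49.76201652424494
green px (266, 209, 102, 119)
green px (0, 199, 105, 103)
green px (125, 197, 104, 103)
200 [(96, [577.7, 53.4]), (130, [578.3, 32.3]), (232, [580.2, -30.9]), (268, [580.9, -53.0]), (368, [582.8, -115.3]), (406, [583.5, -139.2])]
240 [(102, [551.9, 52.9]), (135, [552.5, 32.1]), (234, [554.4, -31.3]), (368, [557.0, -117.1])]
250 [(104, [545.2, 52.8]), (234, [547.7, -31.4]), (268, [548.4, -52.7]), (366, [550.3, -116.6])]
265 [(106, [534.9, 52.5]), (236, [537.5, -31.7]), (268, [538.1, -53.0]), (366, [540.0, -117.0])]
```

Emit:
{"api": "arm_command", "payload": {"plan": [[-1,0,0,0.022,0],[-1,0,0,0.005,0],[-1,0,0,0.001,0],[-1,0,0,0,0],[0.4,0,0,0,0],[0.4,0,0,0,0],[0.4,0,0,-0.04,0],[0.4,0,0,-0.06,0],[0,-0.03,-0.03,-0.02,0],[0,-0.04,-0.05,0,0],[0,0,0,0,0],[0,0,0,0,0]]}}

```text
clock: 29.9
eef_pos: [467.7, -8.4, 140.9]
eef_rot: [3.141, -0.001, 0.031]
wrist_force: [0.4, -0.9, 0.1]
finger_gap: 46.7
finger_force: 0.0
```

Run:
```python
from h import *
s=manip.read_state();print(s['clock'],s['eef_pos'],s['eef_rot'],s['finger_gap'])
t=cam('top');H=hsv(t);h,ss,v=[H[...,i].astype(int) for i in range(3)]
for o in pose_rect(t,(h>60)&(h<100)&(ss>60)&(v>60),15): print('T green',o)
c=dict(np.load('w1.npz')); W=cloud(c)
print(W[[228,235,240,245,250,260],250].round(1)); print(W[252,[300,310,313,316,319,322,325,330]].round(1))
```

```text
29.9 [467.67959613  -8.41245462 140.86901487] [ 3.14135129e+00 -1.01108851e-03  3.12414045e-02] 46.71092015080075
T green ([170.0, 270.0], 480, 425, [55.0, 46.0], 88.3)
T green ([295.0, 239.0], 546, 90, [41.0, 58.0], 88.8)
T green ([192.0, 178.0], 736, 377, [70.0, 67.0], 88.3)
T green ([312.0, 165.0], 762, 44, [75.0, 200.0], 5.1)
T green ([413.0, 164.0], 760, -240, [143.0, 85.0], 89.7)
[[494.7  69.3  37. ]
 [481.7  73.3  17.1]
 [475.9  73.4  16.9]
 [470.1  73.5  16.9]
 [462.7  74.6  12.1]
 [451.2  74.6  13.2]]
[[ 4.621e+02  1.820e+01  1.190e+01]
 [ 4.625e+02  6.900e+00  1.220e+01]
 [ 4.627e+02  3.500e+00  1.260e+01]
 [ 4.751e+02  3.000e-01  5.060e+01]
 [ 4.761e+02 -2.700e+00  5.330e+01]
 [ 4.759e+02 -5.700e+00  5.250e+01]
 [ 4.632e+02 -1.000e+01  1.280e+01]
 [ 4.634e+02 -1.570e+01  1.300e+01]]
```

Emit:
{"api": "arm_command", "payload": {"plan": [[0,0.002,-0.0055,0.05,0],[0,0,0,0.04,0],[0,0,0,0.026,0],[0,0,0,0,0],[-1,0,0,0,0],[-1,0,0,0,0],[-1,0,0,0,0],[-1,0,0,0,0]], "newtons": 30}}

```text
clock: 30.95
eef_pos: [469.2, -2.6, 24.9]
eef_rot: [-3.141, -0.001, 0.031]
wrist_force: [0.3, 19.2, 2.9]
finger_gap: 10.5
finger_force: 10.5
```

Emit:
{"api": "arm_command", "payload": {"plan": [[-1,0.005,0,0,0],[-1,0.005,0,0,0],[-1,0.005,0,0,0],[-1,0.005,0,0,0],[-1,0.003,0,0,0],[-1,0.002,0,0,0],[-1,0,0,0,0]]}}

```text
clock: 31.82
eef_pos: [494.3, -1.7, 24.8]
eef_rot: [-3.141, -0.0, 0.031]
wrist_force: [-0.8, 2.9, 5.3]
finger_gap: 9.9
finger_force: 30.0
```

Emit:
{"api": "arm_command", "payload": {"plan": [[-1,0.001,0,0,0],[-1,0.001,0,0,0],[-1,0,0,0,0]]}}

```text
clock: 32.2
eef_pos: [495.4, -1.7, 24.8]
eef_rot: [-3.141, 0.002, 0.031]
wrist_force: [-9.8, 1.7, 11.4]
finger_gap: 9.8
finger_force: 30.0
```

Emit:
{"api": "arm_command", "payload": {"plan": [[-1,0.001,0,0,0],[-1,0.001,0,0,0],[-1,0,0,0,0]]}}

```text
clock: 32.58
eef_pos: [495.7, -1.6, 24.7]
eef_rot: [-3.141, 0.006, 0.031]
wrist_force: [-22.0, 1.1, 23.2]
finger_gap: 9.9
finger_force: 30.0
```

Run:
```python
from h import *
s=manip.read_state();print(s['clock'],s['eef_pos'],s['wrist_force'],s['finger_force'])
c=cam('wrist'); cv2.imwrite('pics/w10.png',c['img'][80:400])
```

```text
32.575 [495.67093869  -1.64261638  24.68959399] [-22.04007602   1.10742119  23.19783495] 30.02901792526245
```

View pics/w10.png

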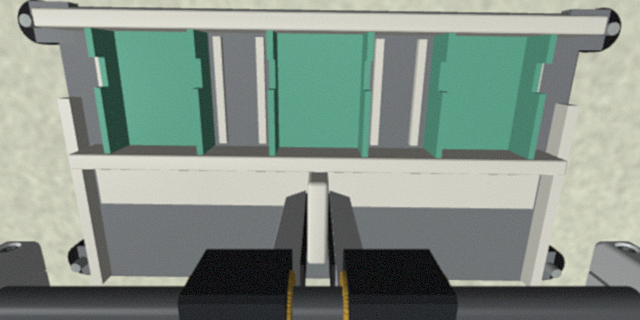

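The wall is home: all three trays are square and touching both walls, with 22 N of push-back. Releasing, rising and measuring the notches.

Emit:
{"api": "arm_command", "payload": {"plan": [[-0.4,0,0,0,0],[-0.4,0,0,0,0],[-0.4,0,0,-0.04,0],[-0.4,0.02,0,-0.06,0],[-0.4,0.03,0,0,0],[-0.4,0,0,0,0],[-0.4,0,0,0,0]]}}

```text
clock: 33.5
eef_pos: [546.9, -0.3, 122.9]
eef_rot: [-3.142, 0.002, 0.031]
wrist_force: [-0.6, 1.0, 1.7]
finger_gap: 28.1
finger_force: 0.0
```

Run:
```python
from h import *
s=manip.read_state();print(s['clock'],s['eef_pos'],s['eef_rot'],s['finger_gap'])
c=cam('wrist'); np.savez('w11.npz',**{k:np.array(v) for k,v in c.items()})
cv2.imwrite('pics/w11.png',cv2.resize(c['img'][120:280,130:510],None,fx=2.1,fy=2.1,interpolation=cv2.INTER_CUBIC))
```

```text
33.5 [ 5.46888102e+02 -2.54333657e-01  1.22930073e+02] [-3.14152108e+00  1.62001065e-03  3.09054880e-02] 28.148569047582527
```

View pics/w11.png

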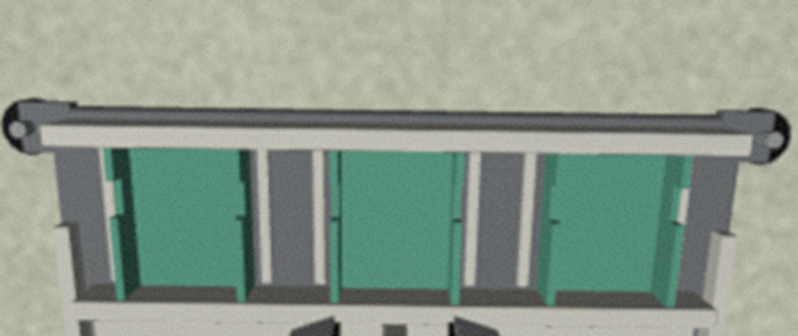

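Run:
```python
from h import *
c=dict(np.load('w11.npz')); r=lambda u,v,z: ray(c,130+u/2.1,120+v/2.1,z)[:2].round(1)
Rz=R.from_euler('z',-.031).as_matrix()[:2,:2]
for n,a in dict(wallM=(395,151,36),gateM=(395,302,36),wallL=(180,147,36),wallR=(610,155,36),gateL=(180,298,36),gateR=(610,309,36),nL_hi=(112,181,34),nL_lo=(115,217,34),nLin_lo=(240,217,34),nM_lo=(335,219,34),nM_lo2=(457,220,34),nR_hi=(685,188,34),nR_lo=(681,224,34),nRin=(552,222,34),).items():
    p=r(*a); print(n,p,'rot',(Rz@p).round(1))
# tray lateral extents from floor green
H=hsv(c);h,s,v=[H[...,i].astype(int) for i in range(3)]
g=c['img'].min(2).astype(int)
ribs(c,200,230)
```

```text
wallM [5.87e+02 3.00e-01] rot [586.7 -17.9]
gateM [528.3  -1.5] rot [528.  -17.9]
wallL [586.1  79.1] rot [588.3  60.9]
wallR [588.  -78.7] rot [585.3 -96.9]
gateL [527.4  82. ] rot [529.7  65.6]
gateR [528.  -85.4] rot [ 525.1 -101.7]
nL_hi [572.3 105.8] rot [575.3  88. ]
nL_lo [558.5 105.6] rot [561.5  88.2]
nLin_lo [559.9  58.3] rot [561.4  40.9]
nM_lo [560.2  22.3] rot [560.6   4.9]
nM_lo2 [561.3 -24. ] rot [560.3 -41.4]
nR_hi [ 576.2 -108.8] rot [ 572.6 -126.6]
nR_lo [ 562.3 -109.2] rot [ 558.6 -126.6]
nRin [561.6 -60.1] rot [559.5 -77.5]
200 [(23, [569.9, 245.9]), (178, [573.9, 116.3]), (254, [575.8, 53.0]), (281, [576.5, 30.9]), (356, [578.4, -31.6]), (382, [579.1, -53.3])]
230 [(182, [548.1, 115.8]), (256, [550.0, 52.6]), (282, [550.7, 30.4]), (354, [552.6, -31.5]), (380, [553.3, -53.7])]
```

Emit:
{"api": "arm_command", "payload": {"plan": [[-0.55,-0.0128,-0.0514,-0.01,0],[-0.55,-0.0128,-0.0514,-0.01,0],[-0.55,-0.0128,-0.0514,-0.01,0],[-0.55,-0.0128,-0.0514,0,0],[-0.55,-0.0128,-0.0514,0,0],[-0.55,0,0,0,-0.169],[-0.55,0,0,0,-0.169],[-0.55,0,0,0,-0.169],[-0.55,0,0,0,-0.169],[-0.55,0,0,0,-0.169],[-0.55,0,0,0,-0.169],[-0.55,0,0,0,-0.169],[-0.55,0,0,0,-0.169],[-0.55,0,0,0,-0.169],[-0.55,0,0,0,0],[-0.55,0,0,0,0]]}}

```text
clock: 35.55
eef_pos: [475.6, 254.5, 153.6]
eef_rot: [-3.141, 0.0, 1.548]
wrist_force: [0.0, 1.4, 1.2]
finger_gap: 21.0
finger_force: 0.0
```

Run:
```python
from h import *
s=manip.read_state();print(s['clock'],s['eef_pos'],s['eef_rot'],s['finger_gap'])
c=cam('wrist'); np.savez('w12.npz',**{k:np.array(v) for k,v in c.items()})
cv2.imwrite('pics/w12.png',c['img'])
H=hsv(c);bk=(H[...,2]<60)
W=cloud(c); m=(bk&(W[...,2]>40)&(W[...,2]<60)&(abs(W[...,1]-255)<40)).astype(np.uint8)
for o in pose_rect(c,m,50,50): print('comb top',o)
```

```text
35.55 [475.60107451 254.49546062 153.64111009] [-3.14139157e+00  1.18801815e-04  1.54792517e+00] 21.041577382763364
comb top ([247.0, 230.0], 416, 261, [43.0, 12.0], 88.8)
comb top ([379.0, 230.0], 528, 259, [11.0, 43.0], 0.3)
comb top ([334.0, 230.0], 489, 260, [43.0, 9.0], 89.6)
comb top ([290.0, 230.0], 453, 261, [43.0, 10.0], 87.7)
```

View pics/w12.png

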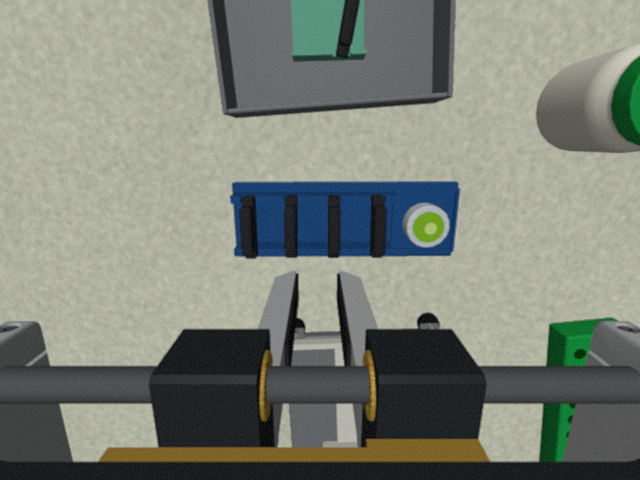

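Run:
```python
from h import *
c=dict(np.load('w12.npz'));W=cloud(c)
for u in (248,291,334,378):
    col=c['img'][150:290,u].max(1); r=np.where(col<55)[0]+150; print(u,r.min(),r.max(),[ray(c,u,x,z)[:2].round(1).tolist() for x,z in((r.min(),36),(r.max(),36))], W[[r.min()+2,205,215,225,235,245,r.max()-2],u][:,1:].round(0).tolist())
row=c['img'][222].max(1); m=(row<55).astype(int); d=np.diff(np.r_[0,m,0])
print([(a,b,ray(c,a-.5,222,50)[:2].round(1).tolist(),ray(c,b-.5,222,50)[:2].round(1).tolist()) for a,b in zip(np.where(d==1)[0],np.where(d==-1)[0]) if 230<a<400])
H=hsv(c);h,s,v=[H[...,i].astype(int) for i in range(3)]
for o in pose_rect(c,(h>30)&(h<58)&(s>100)&(v>80),25): print('level',o)
```

```text
248 196 257 [[416.5, 288.4], [412.2, 233.0]] [[nan, nan], [280.0, 36.0], [275.0, 51.0], [266.0, 50.0], [257.0, 51.0], [249.0, 50.0], [240.0, 51.0]]
291 195 256 [[453.6, 288.4], [451.2, 233.0]] [[287.0, 38.0], [281.0, 42.0], [274.0, 50.0], [265.0, 50.0], [257.0, 50.0], [248.0, 51.0], [240.0, 51.0]]
334 196 256 [[490.6, 286.7], [490.1, 232.1]] [[285.0, 37.0], [279.0, 40.0], [273.0, 50.0], [265.0, 52.0], [256.0, 51.0], [247.0, 51.0], [239.0, 51.0]]
378 195 256 [[528.6, 286.6], [529.9, 231.2]] [[285.0, 38.0], [279.0, 43.0], [273.0, 52.0], [264.0, 52.0], [255.0, 51.0], [246.0, 50.0], [237.0, 49.0]]
[(np.int64(240), np.int64(256), [410.5, 268.8], [423.9, 268.4]), (np.int64(285), np.int64(297), [448.2, 267.9], [458.3, 267.6]), (np.int64(328), np.int64(340), [484.3, 267.0], [494.4, 266.8]), (np.int64(371), np.int64(386), [520.4, 266.2], [533.0, 265.9])]
level ([428.0, 227.0], 577, 254, [27.0, 28.0], 45.7)
```

Emit:
{"api": "arm_command", "payload": {"plan": [[-0.55,0.0018,0.014,0.04,0],[-0.55,0,0,0.05,0],[-0.55,0,0,0.0265,0],[-0.55,0,0,0,0],[-0.55,0,0,0,0],[-1,0,0,0,0],[-1,0,0,0,0],[-1,0,0,0,0]], "newtons": 15}}

```text
clock: 36.6
eef_pos: [490.4, 256.5, 38.4]
eef_rot: [3.14, -0.001, 1.552]
wrist_force: [-0.6, 0.7, 7.5]
finger_gap: 9.8
finger_force: 15.0
```

Emit:
{"api": "arm_command", "payload": {"plan": [[-1,0,0,-0.03,0],[-1,0,0,-0.04,-0.042],[-1,-0.0516,0.0147,0,0],[-1,-0.0516,0.0147,0,0],[-1,-0.0516,0.0147,0,0],[-1,-0.0516,0.0147,0,0],[-1,-0.0516,0.0147,0,0],[-1,0,0,0.03,0],[-1,0,0,0,0],[-1,0,0,0,0]]}}

```text
clock: 37.85
eef_pos: [569.5, 0.5, 78.2]
eef_rot: [3.141, 0.0, 1.594]
wrist_force: [0.5, -0.1, 0.2]
finger_gap: 9.7
finger_force: 15.0
```

Run:
```python
from h import *
s=manip.read_state();print(s['clock'],s['eef_pos'],s['eef_rot'],s['finger_gap'])
c=cam('wrist'); np.savez('w13.npz',**{k:np.array(v) for k,v in c.items()})
cv2.imwrite('pics/w13.png',cv2.resize(c['img'][140:340,180:460],None,fx=2.8,fy=2.8,interpolation=cv2.INTER_CUBIC))
```

```text
37.85 [5.69525893e+02 4.54328023e-01 7.82412661e+01] [3.14083948e+00 1.39258651e-05 1.59448738e+00] 9.703375818308073
```

View pics/w13.png

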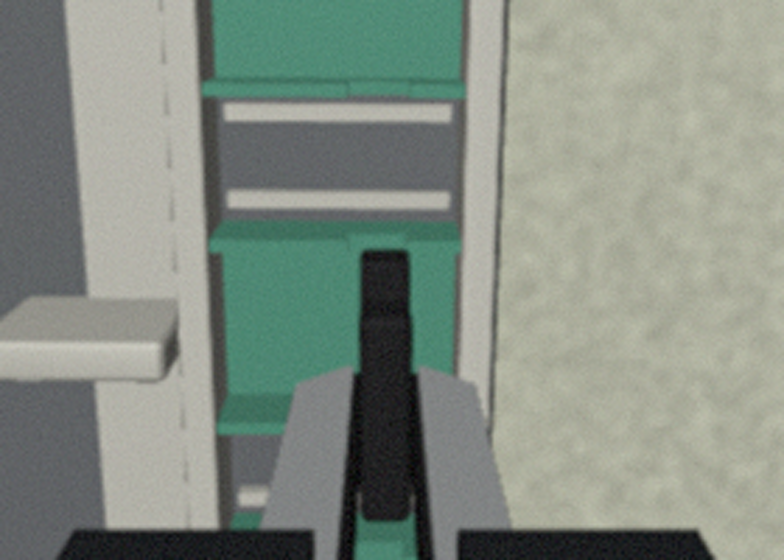

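The comb hangs straight, centred at crop u≈385. The notch runs 348–407 (centre 378), so it needs about 1.5 mm towards −x before lowering.

Emit:
{"api": "arm_command", "payload": {"plan": [[-1,-0.0005,-0.0015,0,0],[-1,0,0,0.02,0],[-1,0,0,0.01,0],[-1,0,0,0.003,0],[-1,0,0,0.003,0],[-1,0,0,0.001,0],[-1,0,0,0,0],[-1,0,0,0,0]]}}

```text
clock: 38.9
eef_pos: [568.2, -0.6, 41.4]
eef_rot: [3.14, 0.0, 1.594]
wrist_force: [-2.6, 0.5, 7.8]
finger_gap: 10.0
finger_force: 15.0
```

Emit:
{"api": "arm_command", "payload": {"plan": [[-0.55,0,0,0,0],[-0.55,0,0,0,0],[-0.55,0,0,-0.02,0],[-0.55,0,0,-0.05,0],[-0.55,0.0514,-0.0069,0,0],[-0.55,0.0514,-0.0069,0,0.044],[-0.55,0.0514,-0.0069,0,0],[-0.55,0.0514,-0.0069,0,0],[-0.55,0.0514,-0.0059,0,0],[-0.55,0,0,0,0],[-0.55,0,0,0,0]]}}

```text
clock: 40.28
eef_pos: [535.2, 256.0, 110.1]
eef_rot: [-3.141, 0.0, 1.55]
wrist_force: [0.2, -0.2, 0.2]
finger_gap: 21.0
finger_force: 0.0
```

Run:
```python
from h import *
s=manip.read_state();print(s['clock'],s['eef_pos'],s['eef_rot'],s['finger_gap'])
c=cam('wrist'); t=cam('top')
W=cloud(c);bk=hsv(c)[...,2]<60
m=(bk&(W[...,2]>40)&(W[...,2]<60)&(abs(W[...,1]-255)<40)).astype(np.uint8)
for o in pose_rect(c,m,50,50): print('comb top',o)
cv2.imwrite('pics/w14.png',np.hstack([cv2.resize(c['img'],(400,300)),cv2.resize(t['img'][205:295,270:390],(400,300))]))
W=cloud(t); print(W[225:252,330,2].round(0), W[225:252,330,0].round(0))
b=(hsv(t)[...,2]<60).astype(np.uint8); b[:,:285]=0;b[:,375:]=0;b[:225]=0;b[280:]=0
for o in pose_rect(t,b,53,10): print('placed comb',o)
```

```text
40.275 [535.15457601 255.96047237 110.05534608] [-3.14132038e+00  3.14516078e-04  1.54995694e+00] 21.02911054600966
comb top ([156.0, 248.0], 418, 261, [43.0, 14.0], 88.2)
comb top ([309.0, 248.0], 529, 259, [43.0, 9.0], 88.7)
comb top ([206.0, 247.0], 454, 261, [43.0, 13.0], 88.0)
[29. 18. 17. 19. 51. 49. 53. 53. 35. 16. 13. 13. 15. 17. 17. 11. 17. 18.
 14. 13. 23. 16. 41. 37. 55. 51. 55.] [586. 586. 583. 580. 570. 568. 564. 562. 562. 564. 562. 559. 556. 553.
 550. 548. 544. 541. 539. 537. 532. 531. 524. 522. 516. 514. 510.]
placed comb ([329.0, 231.0], 565, 0, [13.0, 51.0], 3.1)
```

View pics/w14.png

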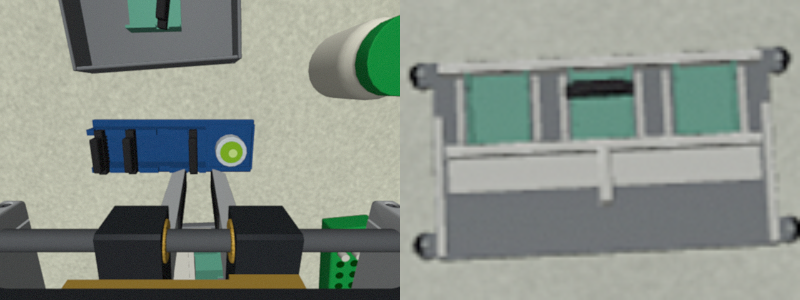

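Both views show comb 1 sitting across the middle tray with its top at z=53, i.e. seated. I've now viewed more than the 14 pictures allowed (17), so from here I'll check with numbers only. Next, comb 2.

Emit:
{"api": "arm_command", "payload": {"plan": [[-0.55,0,-0.0067,0.03,0],[-0.55,0,0,0.0425,0],[-0.55,0,0,0,0],[-0.55,0,0,0,0],[-1,0,0,0,0],[-1,0,0,0,0],[-1,0,0,0,0]]}}

```text
clock: 41.25
eef_pos: [529.2, 256.7, 39.2]
eef_rot: [3.139, -0.001, 1.55]
wrist_force: [-0.0, -1.8, 7.6]
finger_gap: 10.0
finger_force: 15.0
```

Emit:
{"api": "arm_command", "payload": {"plan": [[-1,0,0,-0.03,0],[-1,0,0,-0.04,-0.042],[-1,-0.0434,0.0086,0,0],[-1,-0.0434,0.0086,0,0],[-1,-0.0434,0.0086,0,0],[-1,-0.0434,0.0086,0,0],[-1,0,0,0.03,0],[-1,0,0,0,0],[-1,0,0,0,0]]}}

```text
clock: 42.38
eef_pos: [566.8, 84.3, 78.8]
eef_rot: [3.141, -0.0, 1.593]
wrist_force: [0.2, 1.2, -0.6]
finger_gap: 10.0
finger_force: 15.0
```

```bash
cat > notch.py <<'E'
from h import *
def edges(c,tag):
    # per row: horizontal spans of black comb, and z at columns; find notch by depth profile along far wall
    W=cloud(c); I=hsv(c); bk=I[...,2]<45
    print(tag)
    for v in range(216,262,4):
        x=np.where(bk[v,290:345])[0]; print(v,'comb',(x.min()+290,x.max()+290) if len(x) else None, 'V',I[v,296:336:2,2].tolist())
if __name__=='__main__':
    s=manip.read_state();print(s['clock'],s['eef_pos'],s['eef_rot'],s['finger_gap'])
    c=cam('wrist'); np.savez('w15.npz',**{k:np.array(v) for k,v in c.items()})
    for f in ('w13','w15'): edges(dict(np.load(f+'.npz')),f)
E
python3 notch.py
```

```text
42.375 [566.83467067  84.25206497  78.83850925] [ 3.14061080e+00 -1.13560097e-04  1.59250362e+00] 10.031230169658926
w13
216 comb None V [104, 99, 102, 106, 104, 104, 106, 106, 104, 100, 108, 101, 106, 100, 106, 102, 106, 104, 102, 102]
220 comb None V [110, 115, 113, 109, 110, 112, 111, 109, 107, 113, 111, 108, 112, 109, 111, 112, 112, 115, 111, 111]
224 comb None V [112, 109, 106, 106, 123, 134, 132, 135, 136, 131, 134, 136, 137, 134, 121, 110, 115, 111, 111, 117]
228 comb None V [132, 135, 136, 135, 123, 134, 132, 123, 112, 114, 112, 113, 115, 116, 121, 136, 138, 135, 130, 134]
232 comb (np.int64(310), np.int64(324)) V [135, 133, 136, 136, 136, 136, 92, 29, 29, 29, 28, 23, 28, 20, 23, 98, 135, 138, 136, 137]
236 comb (np.int64(310), np.int64(325)) V [135, 137, 134, 134, 132, 136, 98, 28, 36, 46, 36, 30, 37, 37, 27, 88, 135, 134, 133, 137]
240 comb (np.int64(310), np.int64(325)) V [137, 135, 134, 136, 136, 135, 98, 33, 33, 31, 33, 37, 38, 38, 31, 83, 138, 137, 132, 135]
244 comb (np.int64(310), np.int64(325)) V [131, 137, 140, 137, 138, 137, 95, 30, 41, 33, 38, 42, 34, 44, 37, 83, 
[... 1377 characters left out ...]
37, 35, 35, 82, 139, 130, 131, 128]
244 comb (np.int64(309), np.int64(325)) V [134, 132, 133, 133, 132, 134, 89, 34, 38, 34, 28, 25, 35, 16, 32, 85, 128, 136, 128, 134]
248 comb (np.int64(309), np.int64(325)) V [130, 130, 135, 128, 132, 135, 96, 26, 31, 31, 29, 28, 30, 33, 27, 89, 135, 130, 130, 133]
252 comb (np.int64(309), np.int64(325)) V [133, 129, 134, 132, 131, 137, 87, 15, 25, 32, 19, 29, 29, 30, 21, 82, 129, 132, 131, 132]
256 comb (np.int64(309), np.int64(325)) V [130, 131, 130, 130, 127, 130, 73, 37, 45, 46, 46, 42, 39, 38, 34, 53, 129, 134, 127, 132]
260 comb (np.int64(309), np.int64(325)) V [131, 131, 132, 131, 128, 134, 63, 36, 36, 38, 38, 38, 30, 35, 28, 53, 132, 132, 131, 132]
```

The notch spans columns 307–326 (centre 317), in line with the comb's centre, so I'll lower straight down.

Emit:
{"api": "arm_command", "payload": {"plan": [[-1,0,0,0.02,0],[-1,0,0,0.01,0],[-1,0,0,0.003,0],[-1,0,0,0.003,0],[-1,0,0,0.001,0],[-1,0,0,0,0],[-1,0,0,0,0]]}}

```text
clock: 43.3
eef_pos: [567.0, 83.9, 42.1]
eef_rot: [3.14, -0.0, 1.592]
wrist_force: [-3.8, 0.6, 8.4]
finger_gap: 10.2
finger_force: 15.0
```

Emit:
{"api": "arm_command", "payload": {"plan": [[-0.55,0,0,0,0],[-0.55,0,0,0,0],[-0.55,0,0,-0.02,0],[-0.55,0,0,-0.05,0],[-0.55,0.0438,-0.0276,0,0],[-0.55,0.0438,-0.0276,0,0],[-0.55,0.0438,-0.0276,0,0],[-0.55,0.0438,-0.0276,0,0],[-0.55,0,0,0,0.042],[-0.55,0,0,0,0],[-0.55,0,0,0,0]]}}

```text
clock: 44.68
eef_pos: [452.7, 256.2, 110.7]
eef_rot: [-3.142, 0.0, 1.55]
wrist_force: [-1.3, 0.0, -0.5]
finger_gap: 20.9
finger_force: 0.0
```

Run:
```python
from h import *
s=manip.read_state();print(s['clock'],s['eef_pos'],s['eef_rot'],s['finger_gap'])
c=cam('wrist'); t=cam('top')
W=cloud(c);bk=hsv(c)[...,2]<60
m=(bk&(W[...,2]>40)&(W[...,2]<60)&(abs(W[...,1]-255)<40)).astype(np.uint8)
for o in pose_rect(c,m,50,50): print('comb top',o)
W=cloud(t)
b=(hsv(t)[...,2]<60).astype(np.uint8); b[:,:285]=0;b[:,375:]=0;b[:225]=0;b[280:]=0
for o in pose_rect(t,b,53,10): u,v=map(int,o[0]);print('placed comb',o,np.nanmax(W[v-2:v+3,u-5:u+6,2],0).round(0))
```

```text
44.675 [452.70973256 256.20843769 110.70659257] [-3.14157626e+00  4.54061405e-05  1.54998153e+00] 20.887553446801412
comb top ([317.0, 245.0], 452, 261, [43.0, 10.0], 88.5)
comb top ([267.0, 246.0], 416, 262, [43.0, 11.0], 89.0)
placed comb ([298.0, 232.0], 563, 82, [12.0, 51.0], 1.7) [53. 55. 55. 57. 59. 56. 54. 53. 53. 57. 55.]
placed comb ([329.0, 231.0], 564, 0, [13.0, 51.0], 2.5) [54. 54. 53. 57. 54. 54. 58. 57. 60. 54. 52.]
```

Emit:
{"api": "arm_command", "payload": {"plan": [[-0.55,0,0,0.04,0],[-0.55,0,0,0.0335,0],[-0.55,0,0,0,0],[-0.55,0,0,0,0],[-1,0,0,0,0],[-1,0,0,0,0],[-1,0,0,0,0]]}}

```text
clock: 45.65
eef_pos: [453.0, 256.9, 38.4]
eef_rot: [3.14, -0.001, 1.55]
wrist_force: [-0.2, -0.1, 7.1]
finger_gap: 9.8
finger_force: 15.0
```

Emit:
{"api": "arm_command", "payload": {"plan": [[-1,0,0,-0.03,0],[-1,0,0,-0.04,-0.042],[-1,-0.0491,0.0156,0,0],[-1,-0.0491,0.0156,0,0],[-1,-0.0491,0.0156,0,0],[-1,-0.0491,0.0156,0,0],[-1,-0.0491,0.0156,0,0],[-1,-0.0491,0.0156,0,0],[-1,-0.0491,0.0156,0,0],[-1,0,0,0.03,0],[-1,0,0,0,0],[-1,0,0,0,0]]}}

```text
clock: 47.15
eef_pos: [569.1, -84.3, 78.3]
eef_rot: [3.141, 0.0, 1.593]
wrist_force: [0.5, 1.5, 0.3]
finger_gap: 10.3
finger_force: 15.0
```

```bash
python3 notch.py | sed -n '1p;15,20p'
```

```text
47.15 [569.14909933 -84.27838363  78.32751091] [3.14078454e+00 1.72282993e-04 1.59257703e+00] 10.300603005771467
w15
216 comb None V [103, 99, 101, 100, 98, 105, 104, 101, 105, 101, 106, 96, 102, 102, 103, 102, 101, 101, 102, 104]
220 comb None V [112, 110, 115, 114, 111, 113, 113, 111, 115, 115, 111, 112, 114, 116, 112, 113, 113, 110, 114, 116]
224 comb None V [110, 111, 112, 118, 115, 113, 136, 139, 134, 134, 141, 136, 136, 138, 138, 138, 112, 113, 116, 112]
228 comb None V [136, 137, 135, 138, 135, 137, 126, 56, 55, 52, 60, 57, 53, 52, 58, 109, 127, 137, 135, 132]
232 comb (np.int64(310), np.int64(325)) V [136, 137, 137, 136, 132, 136, 105, 26, 35, 40, 41, 40, 40, 41, 35, 89, 141, 138, 139, 133]
```

Emit:
{"api": "arm_command", "payload": {"plan": [[-1,0,0,0.02,0],[-1,0,0,0.01,0],[-1,0,0,0.003,0],[-1,0,0,0.003,0],[-1,0,0,0.001,0],[-1,0,0,0,0],[-1,0,0,0,0]]}}

```text
clock: 48.08
eef_pos: [569.2, -84.7, 41.4]
eef_rot: [3.14, 0.0, 1.592]
wrist_force: [-3.0, 1.3, 6.8]
finger_gap: 9.8
finger_force: 15.0
```

Emit:
{"api": "arm_command", "payload": {"plan": [[-0.55,0,0,0,0],[-0.55,0,0,0,0],[-0.55,0,0,-0.02,0],[-0.55,0,0,-0.05,0],[-0.55,0,0,-0.05,0],[-0.55,-0.05,-0.02,-0.03,0],[-0.55,-0.05,-0.02,0,0],[-0.55,-0.05,-0.02,0,0],[-0.55,-0.05,-0.02,0,0],[-0.55,0,0,0,0]]}}

```text
clock: 49.32
eef_pos: [491.7, -289.1, 190.1]
eef_rot: [-3.141, 0.0, 1.588]
wrist_force: [0.6, 0.7, -0.4]
finger_gap: 20.9
finger_force: 0.0
```

Run:
```python
from h import *
s=manip.read_state();print(s['clock'],s['eef_pos'],s['finger_gap'])
t=cam('top'); np.savez('t9.npz',**{k:np.array(v) for k,v in t.items()})
W=cloud(t);H=hsv(t);h,ss,v=[H[...,i].astype(int) for i in range(3)]
for o in pose_rect(t,(h>60)&(h<100)&(ss>60)&(v>60),15): print('T green',o)
for o in pose_rect(t,(h>30)&(h<58)&(ss>100)&(v>80),24,10): print('Tlevel',o)
b=(v<60).astype(np.uint8); b[:,:285]=0;b[:,375:]=0;b[:225]=0;b[280:]=0
for o in pose_rect(t,b,53,10): u,q=map(int,o[0]);print('placed comb',o,np.nanmedian(W[q-1:q+2,u-6:u+7,2],0).round(0))
# basin outline
g=t['img'].max(2); bm=((g<125)&(ss<60)).astype(np.uint8); bm[:,:120]=0; bm[:,205:]=0; bm[:220]=0; bm[320:]=0
for o in pose_rect(t,bm,25,800): print('basin',o)
# gate front/fin via side
d=cam('side'); P=cloud(d); m=(P[...,2]>44)&(P[...,2]<60)&(abs(P[...,1]+2)<9)&(P[...,0]>430)&(P[...,0]<545)
print('fin x',np.nanpercentile(P[m][:,0],[2,50,98]).round(1),m.sum())
m=(P[...,2]>28)&(P[...,2]<62)&(abs(P[...,1])<150)&(P[...,0]>545)&(P[...,0]<585)&(hsv(d)[...,2]<60)
for y in(-84,0,84):
    k=m&(abs(P[...,1]-y)<30); print('comb side',y,k.sum(),np.nanpercentile(P[k],[2,50,98],axis=0).round(0).tolist())
```

```text
49.325 [ 491.69875712 -289.0970773   190.05377308] 20.894770776632754
T green ([170.0, 270.0], 480, 425, [55.0, 46.0], 88.3)
T green ([299.0, 241.0], 547, 83, [49.0, 33.0], 88.3)
T green ([330.0, 239.0], 550, -1, [49.0, 33.0], 88.3)
T green ([362.0, 238.0], 550, -86, [51.0, 33.0], 88.3)
T green ([192.0, 178.0], 736, 377, [70.0, 67.0], 88.3)
T green ([312.0, 165.0], 762, 44, [75.0, 200.0], 5.1)
T green ([414.0, 164.0], 758, -240, [83.0, 145.0], 2.5)
Tlevel ([235.0, 232.0], 576, 254, [24.0, 24.0], 25.8)
placed comb ([298.0, 232.0], 563, 82, [12.0, 51.0], 1.7) [57. 52. 53. 53. 54. 54. 55. 55. 53. 51. 53. 56. 53.]
placed comb ([329.0, 231.0], 565, 0, [13.0, 51.0], 3.1) [51. 54. 55. 55. 54. 52. 54. 54. 56. 53. 51. 52. 53.]
placed comb ([360.0, 230.0], 564, -82, [50.0, 11.0], 88.3) [54. 52. 53. 55. 54. 52. 54. 53. 53. 56. 50. 52. 52.]
basin ([167.0, 266.0], 490, 433, [186.0, 161.0], 2.5)
fin x [475.9 495.8 517.8] 101
comb side -84 107 [[563.0, -104.0, 30.0], [566.0, -68.0, 46.0], [573.0, -55.0, 57.0]]
comb side 0 117 [[562.0, -21.0, 29.0], [565.0, 13.0, 46.0], [571.0, 29.0, 55.0]]
comb side 84 128 [[561.0, 66.0, 29.0], [563.0, 96.0, 46.0], [570.0, 112.0, 56.0]]
```

All combs are at seated height (top z≈53), the wall is home (fin at 476–518 mm), and the level and used items haven't moved. Handing in.

```bash
python3 -c "
from h import *
print(ticket.sign_off())"
```

```text
the job is handed in; nothing more can be done
None
```

I handed the job in at about 49 s on the clock; by my checks the stand is cleared and all three clean trays are in their bays with a comb seated in each and the movable wall home, but the hand-in returned no verdict and I viewed 17 pictures, over the limit of 14.

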